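# Put the stamp and the ink roller away in the drawer

### The job

Tidy up the printing bench: put the wooden hand stamp in the narrow bay of the open drawer and the ink roller in its wide bay, both lying flat on the drawer's floor the same way up as they lie on the bench (in either order), then slide the drawer gently but fully shut. Leave the other things on the bench where they are.

Things in the scene. Friction and masses are not known exactly. Their poses are not given: they have to be found in the camera images.
- stamp_center (a point): Hand stamp, light wood, dark printing face below, about 0.26 kg: block 120 (x) x 76 (y) x 22 mm high; on its back an upright wooden bar grip, centred, 88 (x) x 24 (y) mm, from 22 to 60 mm above the underside. This point: its centre, 30 mm above the underside; x along block and grip, z up. Starts grip up on the bench. Fits the narrow bay only lengthwise (its x along the bay's x).
- roller_center (a point): Ink roller, rigid, about 0.28 kg, 167 mm long, 98 wide. Point: on the axis of its round wooden handle (26 mm diameter; from x -85 to +28 mm), 24 mm above the underside, near the balance; grip here across y. x points to the black rubber roller (40 mm diameter, 80 long in y, axis at x +62), z up. Steel fork cross-bar at x +34, y +-49. Wire rest at x -68, 56 mm wide, props it level.
- drawer (a joint): Opening of the chest's upper drawer in m: 0 fully shut, 0.205 fully out; starts 0.17 to 0.20 open. It slides along the bays' x axis; pushing towards +x shuts it. Friction about 2 N plus 6 N per m/s; stays where it is left, hard stop at 0, no latch.
- drawer_handle (a point): Middle of the upper drawer's level steel bar handle, 120 mm long (y), 11 mm thick, 35 mm in front (-x) of the front panel, moving with it. +x points into the chest, z up. Panel 354 wide, 15 thick, top 25 mm above this point; chest top 38 mm above it. The chest is wooden, fixed, 300 deep x 360 wide x 174 mm high; its lower drawer stays shut, its handle is 79 mm below.
- narrow_bay (a point): Narrow bay of the upper drawer (-y side): point on its floor, midway across, 80 mm behind (+x) the inside of its front wall. Bay 104 mm wide (y), 254 deep (x); at the start the front 164 to 194 mm are clear of the chest. Above the floor: walls 49 mm, divider 30 (6 thick), front panel 64; 65 mm free under the chest's top. Axes as at the handle; moves with the drawer.
- wide_bay (a point): Wide bay of the upper drawer (+y side): point on its floor, midway across, 80 mm behind (+x) the inside of its front wall. 208 mm wide (y), otherwise like the narrow bay. Same axes; moves with the drawer.
- tin_a: Bystander: ink tin, 74 mm in diameter, 65 mm high; origin at the centre of its underside. Leave.
- jar_a: Bystander: jar, 60 mm in diameter, 85 mm high; origin at the centre of its underside. Leave.
- palette_knife: Bystander: palette knife with a round wooden handle, 195 mm long, 18 high, lying along its x; origin at its middle, on the bench. Leave.
- cup_a: Bystander: white cup, 76 mm in diameter, 80 mm high; origin at the centre of its underside. Leave.
There are look-alikes about, which are no part of the job. What is shaped like the part that bears stamp_center but green or turquoise is not meant.

How it is judged:
By the outcome, as a careful person would: the job done as asked, in the order asked, and still so for the second after the job is handed in, with the robot touching nothing.
It also fails if it takes over 72 s, if anything falls off the work surface, if the arm or the gripper's body presses on something with over 40 N, if the wrist force passes 120 N, or if a joint passes its speed limit or range.

### The arm

A 6-joint arm with a two-finger parallel gripper is mounted at the origin on the work surface. World frame = base frame: x ahead of the robot, y to its left, z up, the work surface at z = 0. Lengths are in m, angles in rad, forces in N, time in s.
With the tool pointing down it reaches from about 0.25 to 0.8 m from the base axis. Payload 3.9 kg.
Tool frame: the origin (TCP) lies on the centre line of the jaws, within the pads' length; the fingertips stand 8 mm ahead of it and the grasp point (between the pads) lies 11 mm behind it; x points along the fingers, y is the direction in which the jaws open and shut, and the axes are right-handed (so a half turn about x gives the same grasp; the last joint's range is limited). The gripper opens to 85 mm and grips with 20 to 120 N. Pads are 22 mm wide; open, the fingers measure 114 mm over their backs; the gripper's body (76 mm by 85 mm) begins 54 mm behind the grasp point. The pads swing forward as they close: fully open they stand 13 mm farther back than shut.
Start: joints at [-1.232, 0.26, -0.138, 1.173, 0, 1.571], TCP at [0.174, -0.495, 0.239] pointing down, gripper open.
Joint ranges: [-2.78, 2.78], [-0.83, 1.72], [-1.28, 1.37], [-1.9, 2.12], [-1.57, 1.48], [-3.14, 3.14]. Speed limits (rad/s): [2.57, 2.57, 3.14, 3.14, 3.14, 3.14].

### API

Orientations are given as a unit quaternion [x, y, z, w].
In Python, from workcell import get_obs, get_image, finish_job gives the robot as it stands.
- The arm moves only by the tool jog_arm, never from a script. Its argument "deltas" is a list of rows, each a list of 5 numbers: the finger opening in cm, from 0 to 8.54, then the shift along the tool's x, y, z in cm, then the turn about the tool's x in rad. In form: [[jaw, x, y, z, turn], ...]. A call has exactly 8 rows; each row shifts and turns the pose as measured when the row begins, along the tool's axes as they then stand; what a row does not reach is not made up. A row lasts 1/12 s, in which the tool goes at most 41.7 mm and 7.16 degrees, less where a joint would pass 70% of its speed; a pose out of reach is approached as far as the arm can. A call with a gripper value outside its range is refused whole. The fingers move at their own pace and stop on an object; the grip force is fixed at half the most. Time passes only in rows, so rows that do not move let the fingers close, or fill a call up. It gives the time, the measured TCP pose, the force and the opening at its end, in the units of the state.
- get_obs(): the state, without advancing time (a new reading comes with each control period).
- get_image(name): name is "scene" or "top" or "wrist"; returns a dict with "frame" (384x512x3 uint8, red, green, blue), "depth" (384x512 float32, m along the optical axis (not along the pixel's ray), 0 where there is no reading), "fx", "fy", "cx", "cy" (pixels), "T" (4x4, takes a point from camera to world coordinates); the wrist camera has in their place "tool_from_camera" (4x4, takes a point from camera to tool coordinates, whose origin is the TCP and whose axes are the tool frame's). Camera axes: x right, y down, z forward; pixel columns grow to the right and rows downward; lengths in m; the calibration is good to about 2 mm. A picture is of the moment at which its call begins: read the wrist's pose just before it.
- finish_job(): hands the job in, once; it reports no verdict.
The state is a dict: "t": time; "joints": joint angles; "joint_vel": joint speeds; "joint_torque": joint torques, N m; "position": TCP position; "orientation": TCP orientation; "wrist_force": force on the tool from outside, world axes, zero at the start; "wrist_torque": the same for the moment, N m; "width": finger opening in m.
Only numpy, scipy, OpenCV 4.12 (cv2) and the standard library are available. Lean on these libraries where they do the work, as an engineer would, in place of code of your own. Each camera call takes 0.05 s, during which the arm holds its last target.

## Working session

There is one attempt and no reset: what is moved stays moved. The work goes in short steps, Python scripts to look and compute and a tool call to move; the robot and the scene stay as the last step left them, time stands still between calls to the robot, and variables do not carry over. Pictures are saved under pics/ and viewed, and the job is handed in when it is done.

Besides the shell and the picture viewer there is one more tool, called after "Call:" by a JSON object that holds its "fn" and its "kwargs". jog_arm: Moves the arm, as the interface text tells. Its arguments: {"type":"object","properties":{"deltas":{"type":"array","items":{"type":"array","items":{"type":"number"}}}},"required":["deltas"]}

```bash
mkdir -p pics; ls; python3 - <<'E'
from workcell import *
import cv2,numpy as np,pickle
o=get_obs();print({k:np.round(v,3).tolist() for k,v in o.items()})
for n in["scene","top","wrist"]:
    d=get_image(n);pickle.dump(d,open(n+"0.pkl","wb"));cv2.imwrite(f"pics/{n}0.png",d["frame"][:,:,::-1])
    print(n,d["fx"],d["cx"],d["cy"],np.round(d.get("T",d.get("tool_from_camera")),3).tolist())
E
```

```text
pics
{'t': 0.0, 'joints': [-1.232, 0.261, -0.139, 1.173, -0.0, 1.571], 'joint_vel': [0.0, -0.0, -0.002, 0.0, 0.001, 0.0], 'joint_torque': [0.001, -40.568, 25.392, 0.019, -0.0, -0.0], 'position': [0.174, -0.495, 0.238], 'orientation': [-0.697, -0.12, 0.697, -0.119], 'wrist_force': [-0.456, -0.564, 0.145], 'wrist_torque': [-0.014, -0.054, -0.014], 'width': 0.086}
scene 476.7561512583318 255.9654688920419 189.52813806146565 [[0.741, 0.512, -0.434, 1.276], [0.671, -0.577, 0.466, -0.861], [-0.011, -0.637, -0.771, 1.413], [0.0, 0.0, 0.0, 1.0]]
top 442.44242639196034 260.2569476759069 188.37312207965257 [[-0.002, -0.996, 0.09, 0.368], [-1.0, 0.002, 0.003, -0.071], [-0.003, -0.09, -0.996, 1.697], [0.0, 0.0, 0.0, 1.0]]
wrist 290.2129689121405 256.20694422397384 190.1820580876946 [[0.0, -0.327, 0.945, -0.135], [1.0, 0.001, -0.0, 0.001], [-0.001, 0.945, 0.327, -0.084], [0.0, 0.0, 0.0, 1.0]]
```

View pics/scene0.png

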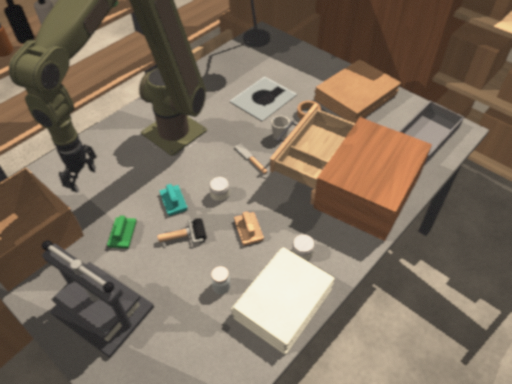

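View pics/top0.png

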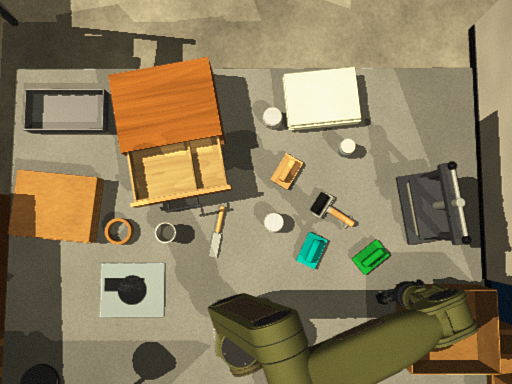

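View pics/wrist0.png

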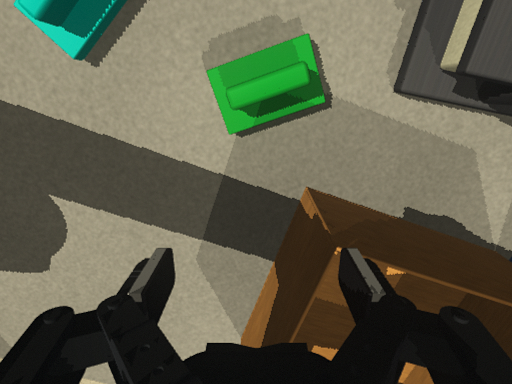

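The scene shows the stamp at about (288,170) in the top view. The roller is at (332,208), with its head at (322,204). The open drawer is at (180,170) with the narrow bay on the right (-y). The green and turquoise stamps are decoys. Next I'll measure.

```bash
cat > h.py <<'E'
import pickle,numpy as np,cv2
def load(n): return pickle.load(open(n+".pkl","rb"))
def cloud(d,T=None):
    T=d["T"] if T is None else T
    Z=d["depth"];v,u=np.mgrid[:Z.shape[0],:Z.shape[1]]
    P=np.stack([(u-d["cx"])/d["fx"]*Z,(v-d["cy"])/d["fy"]*Z,Z],-1)
    P=P@T[:3,:3].T+T[:3,3]; P[Z==0]=np.nan
    return P
def toolT(o):
    from scipy.spatial.transform import Rotation as R
    T=np.eye(4);T[:3,:3]=R.from_quat(o["orientation"]).as_matrix();T[:3,3]=o["position"];return T
E
python3 - <<'E'
from h import *
for n in["top0","scene0"]:
    d=load(n);P=cloud(d);hsv=cv2.cvtColor(d["frame"],cv2.COLOR_RGB2HSV)
    print(n)
    # bench z
    for (x0,x1,y0,y1,nm) in [(0.3,0.52,-0.28,-0.05,'area')]:
        m=(P[...,0]>x0)&(P[...,0]<x1)&(P[...,1]>y0)&(P[...,1]<y1)
    wood=(hsv[...,0]>5)&(hsv[...,0]<22)&(hsv[...,1]>110)&(hsv[...,2]>100)
    box=(P[...,0]>0.2)&(P[...,0]<0.6)&(P[...,1]<-0.06)&(P[...,1]>-0.5)
    nl,lab,st,c=cv2.connectedComponentsWithStats((wood&box).astype(np.uint8))
    for i in range(1,nl):
        if st[i,4]<30: continue
        q=P[lab==i]; print('wood',st[i],q.mean(0).round(3),'zmax',np.percentile(q[:,2],[5,50,95]).round(3))
    z=P[...,2]
    for (lo,hi) in [(0.052,0.07)]:
        m=box&(z>lo)&(z<hi)
        nl,lab,st,c=cv2.connectedComponentsWithStats(m.astype(np.uint8))
        for i in range(1,nl):
            if st[i,4]<15: continue
            q=P[lab==i];r=cv2.minAreaRect((q[:,:2]*1000).astype(np.float32));print('hi',st[i],q.mean(0).round(4),r)
    flat=P[(abs(z)<.02)&box];print('bench z',np.median(flat[:,2]))
d=load("top0")
cv2.imwrite("pics/topA.png",cv2.resize(d["frame"][130:270,100:400,::-1],None,fx=2.6,fy=2.6,interpolation=cv2.INTER_CUBIC))
d=load("scene0")
cv2.imwrite("pics/sceneA.png",cv2.resize(d["frame"][60:280,140:440,::-1],None,fx=2.6,fy=2.6,interpolation=cv2.INTER_CUBIC))
E
```

```text
top0
wood [270 166  30  24 406] [ 0.565 -0.157  0.032] zmax [0.016 0.025 0.064]
wood [329 207  26  20 174] [ 0.411 -0.369  0.034] zmax [0.024 0.036 0.043]
hi [279 166  14  15  96] [ 0.5739 -0.1592  0.0608] ((576.024658203125, -160.24642944335938), (23.195171356201172, 64.00689697265625), 58.8421630859375)
hi [264 212  20  20 272] [ 0.3919 -0.1154  0.0643] ((392.96160888671875, -114.8754653930664), (70.30342102050781, 70.10961151123047), 89.9223403930664)
hi [306 239  15  24 157] [ 0.2872 -0.2577  0.0609] ((286.23590087890625, -258.03155517578125), (24.63976287841797, 86.81128692626953), 63.98037338256836)
hi [362 249  18  18 132] [ 0.2573 -0.471   0.0608] ((258.7287292480469, -475.0502014160156), (25.471935272216797, 79.52226257324219), 38.188697814941406)
bench z 0.0017317479691624227
scene0
wood [236 215  11  22 104] [ 0.572 -0.18   0.032] zmax [0.016 0.023 0.06 ]
wood [159 232  26   8  64] [ 0.42  -0.374  0.03 ] zmax [0.024 0.031 0.036]
hi [209 177  20  17 238] [ 0.3964 -0.1196  0.0622] ((393.77618408203125, -118.36433410644531), (69.90452575683594, 70.60647583007812), 65.31568908691406)
hi [165 184  13  20 119] [ 0.2894 -0.2606  0.0576] ((288.0904541015625, -259.34228515625), (23.7607421875, 92.07764434814453), 64.6760482788086)
hi [242 211  10  17  90] [ 0.5757 -0.1616  0.0581] ((577.4742431640625, -161.1981201171875), (24.0975284576416, 63.07588577270508), 59.14645004272461)
hi [115 215  10  19 111] [ 0.2598 -0.4727  0.0576] ((258.23370361328125, -472.4140930175781), (24.683969497680664, 76.201171875), 39.643836975097656)
bench z -0.001072140972800728
```

View pics/topA.png

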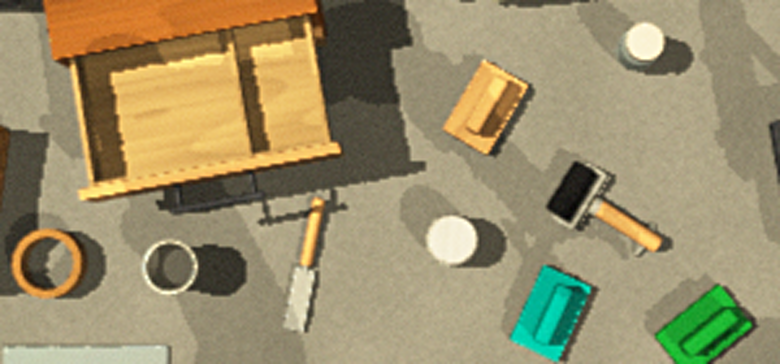

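View pics/sceneA.png

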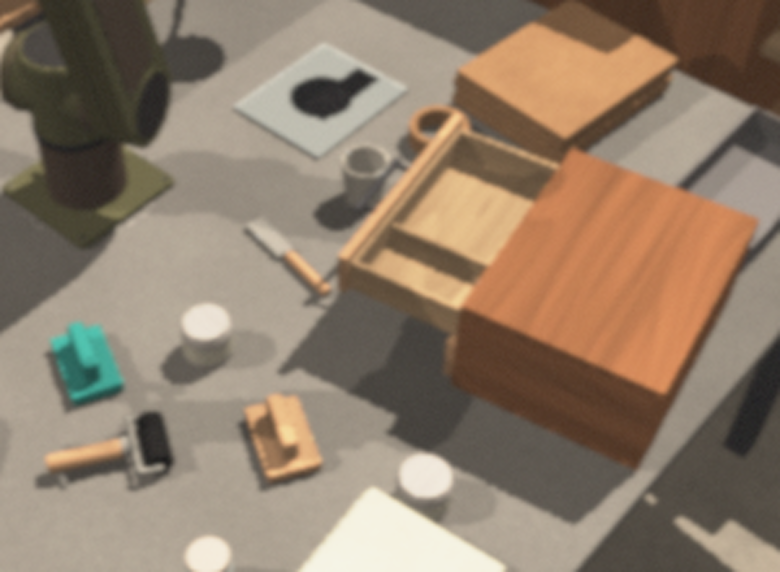

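```bash
python3 - <<'E'
from h import *
d=load("top0");P=cloud(d);z=P[...,2]
S=cloud(load("scene0"))
for nm,Q in(("top",P),("scene",S)):
    z=Q[...,2]
    box=(Q[...,0]>0.35)&(Q[...,0]<0.95)&(Q[...,1]>-.05)&(Q[...,1]<0.55)
    m=box&(abs(z-.174)<.007)&(Q[...,0]>0.6)
    nl,lab,st,c=cv2.connectedComponentsWithStats(m.astype(np.uint8))
    i=1+np.argmax(st[1:,4]);q=Q[lab==i];print(nm,'chesttop',st[i],q[:,2].mean(),cv2.minAreaRect((q[:,:2]*1000).astype(np.float32)))
    m=box&(Q[...,0]<0.62);h,e=np.histogram(z[m],np.arange(0,.2,.004));print([(round(float(a),3),int(b)) for a,b in zip(e,h) if b>15])
    m=box&(z>.153)&(z<.168)&(Q[...,0]<.62)
    nl,lab,st,c=cv2.connectedComponentsWithStats(m.astype(np.uint8))
    for i in range(1,nl):
        if st[i,4]>20:
            q=Q[lab==i];print('panel',st[i],q.mean(0).round(4),cv2.minAreaRect((q[:,:2]*1000).astype(np.float32)))
E
```

```text
top chesttop [ 108   64  114   89 7551] 0.17493243126213415 ((804.066162109375, 270.8749694824219), (287.41485595703125, 361.3412780761719), 10.268434524536133)
[(0.0, 2540), (0.004, 1412), (0.008, 382), (0.012, 97), (0.016, 80), (0.02, 56), (0.024, 34), (0.028, 44), (0.032, 72), (0.036, 74), (0.04, 36), (0.044, 22), (0.048, 16), (0.052, 23), (0.06, 24), (0.064, 18), (0.068, 28), (0.072, 45), (0.076, 48), (0.08, 29), (0.084, 21), (0.088, 127), (0.092, 632), (0.096, 1098), (0.1, 758), (0.104, 187), (0.108, 50), (0.112, 33), (0.116, 27), (0.12, 37), (0.124, 53), (0.128, 46), (0.132, 40), (0.136, 77), (0.14, 131), (0.144, 128), (0.148, 101), (0.152, 48), (0.156, 92), (0.16, 198), (0.164, 120), (0.168, 24)]
panel [130 185 101  22 436] [0.4823 0.2123 0.1618] ((484.23504638671875, 212.8913116455078), (19.118555068969727, 354.26031494140625), 10.336451530456543)
scene chesttop [ 317  117  115   93 5879] 0.17345392781360056 ((803.3997802734375, 270.3650207519531), (285.9952087402344, 370.1983642578125), 10.367134094238281)
[(0.0, 763), (0.004, 248), (0.008, 52), (0.012, 73), (0.016, 52), (0.02, 24), (0.024, 39), (0.028, 41), (0.032, 42), (0.036, 37), (0.04, 25), (0.044, 30), (0.048, 36), (0.052, 29), (0.056, 22), (0.06, 33), (0.064, 28), (0.068, 34), (0.072, 47), (0.076, 34), (0.088, 172), (0.092, 605), (0.096, 648), (0.1, 274), (0.104, 99), (0.108, 94), (0.112, 88), (0.116, 89), (0.12, 96), (0.124, 123), (0.128, 85), (0.132, 93), (0.136, 114), (0.14, 152), (0.144, 141), (0.148, 70), (0.152, 51), (0.156, 112), (0.16, 129), (0.164, 19)]
panel [270 104  48  57 295] [0.4863 0.2007 0.1599] ((483.77655029296875, 210.945068359375), (18.79596519470215, 350.916748046875), 10.363336563110352)
```

```bash
cat >> h.py <<'E'
def go(x,y,z,yaw=None,o=None):
    """yaw: desired world angle of tool y (jaw) axis mod pi. Prints turn and delta in tool axes before & after the turn"""
    from workcell import get_obs
    o=o or get_obs();T=toolT(o);Y=T[:3,1];cur=np.arctan2(Y[1],Y[0])
    print('t %.2f pos %s cur jawyaw %.3f toolz %s tilt %.3f w %.4f F %s j6 %.2f'%(o['t'],np.round(o['position'],4),cur,T[:3,2].round(3),T[2,0],o['width'],np.round(o['wrist_force'],1),o['joints'][5]))
    d=np.array([x,y,z])-T[:3,3]
    t=0
    if yaw is not None:
        t=(yaw-cur+np.pi/2)%np.pi-np.pi/2
        # turn about tool x (down): world yaw change = -turn
        print('turn about tool x: %.3f'%(-t))
    print('delta now cm',(T[:3,:3].T@d*100).round(2))
    c,s=np.cos(t),np.sin(t);Rz=np.array([[c,-s,0],[s,c,0],[0,0,1]])
    print('delta after turn cm',((Rz@T[:3,:3]).T@d*100).round(2))
E
python3 - <<'E'
from h import *
# stamp: grip dir 149deg -> jaw yaw = 59 deg
go(0.5765,-0.161,0.2,np.deg2rad(59))
P=cloud(load("top0"));S=cloud(load("scene0"))
# roller: points z .015-.06 near
for Q in(P,S):
    m=(Q[...,2]>.022)&(Q[...,2]<.055)&(Q[...,0]>.33)&(Q[...,0]<.52)&(Q[...,1]<-.22)&(Q[...,1]>-.44)&~((Q[...,0]<.36)&(Q[...,1]>-.3))
    q=Q[m];c=q[:,:2].mean(0);u,s,v=np.linalg.svd(q[:,:2]-c);print(len(q),c,v,cv2.minAreaRect((q[:,:2]*1000).astype(np.float32)))
E
```

```text
t 0.15 pos [ 0.1743 -0.4947  0.2386] cur jawyaw -1.232 toolz [-0.943 -0.332 -0.   ] tilt -1.000 w 0.0856 F [-0.  -0.2 -0.6] j6 1.57
turn about tool x: 0.880
delta now cm [  3.89 -18.1  -49.02]
delta after turn cm [  3.94 -49.31 -17.29]
505 [ 0.44056926 -0.32289639] [[ 0.54687577  0.83721377]
 [ 0.83721377 -0.54687577]] ((430.4971008300781, -329.321533203125), (161.91844177246094, 131.4306182861328), 23.982952117919922)
489 [ 0.44388257 -0.32898217] [[-0.54338212 -0.83948548]
 [-0.83948548  0.54338212]] ((431.19158935546875, -330.4615783691406), (160.04367065429688, 134.37428283691406), 23.808530807495117)
```

Call:
{"fn": "jog_arm", "kwargs": {"deltas": [[8.5, 0, 0, 0, 0.11], [8.5, 0, 0, 0, 0.11], [8.5, 0, 0, 0, 0.11], [8.5, 0, 0, 0, 0.11], [8.5, 0, 0, 0, 0.11], [8.5, 0, 0, 0, 0.11], [8.5, 0, 0, 0, 0.11], [8.5, 0, 0, 0, 0.11]]}}

```text
t: 0.82
position: [0.1735, -0.4924, 0.2355]
orientation: [-0.675, 0.201, 0.679, 0.206]
wrist_force: [0.2, 0.1, -0.9]
width: 0.0851
```

Call:
{"fn": "jog_arm", "kwargs": {"deltas": [[8.5, 0, -3.2, -1.1, 0], [8.5, 0, -3.2, -1.1, 0], [8.5, 0, -3.2, -1.1, 0], [8.5, 0, -3.2, -1.1, 0], [8.5, 0, -3.2, -1.1, 0], [8.5, 0, -3.2, -1.1, 0], [8.5, 0, -3.2, -1.1, 0], [8.5, 0, -3.2, -1.1, 0]]}}

```text
t: 1.48
position: [0.3915, -0.3261, 0.233]
orientation: [-0.672, 0.207, 0.679, 0.212]
wrist_force: [0.2, 0.1, -1.6]
width: 0.0849
```

```bash
python3 - <<'E'
from h import *
go(0.5765,-0.161,0.2,np.deg2rad(59))
E
```

```text
t 1.48 pos [ 0.3915 -0.3261  0.233 ] cur jawyaw -2.173 toolz [-0.824  0.567  0.011] tilt -1.000 w 0.0849 F [ 0.2  0.1 -1.6] j6 3.05
turn about tool x: -0.061
delta now cm [  3.31 -24.08  -5.93]
delta after turn cm [  3.29 -23.67  -7.39]
```

Call:
{"fn": "jog_arm", "kwargs": {"deltas": [[8.5, 0, 0, 0, -0.12], [8.5, 0, 0, 0, -0.12], [8.5, 0, 0, 0, -0.12], [8.5, 0, 0, 0, -0.12], [8.5, 0, 0, 0, -0.12], [8.5, 0, 0, 0, -0.12], [8.5, 0, 0, 0, -0.12], [8.5, 0, 0, 0, -0.12]]}}

```text
t: 2.15
position: [0.3976, -0.3181, 0.2299]
orientation: [-0.691, -0.146, 0.695, -0.134]
wrist_force: [0.0, 1.0, 0.4]
width: 0.0852
```

Call:
{"fn": "jog_arm", "kwargs": {"deltas": [[8.5, 0, 0, 0, -0.12], [8.5, 0, 0, 0, -0.12], [8.5, 0, 0, 0, -0.12], [8.5, 0, 0, 0, -0.12], [8.5, 0, 0, 0, -0.12], [8.5, 0, 0, 0, -0.12], [8.5, 0, 0, 0, -0.12], [8.5, 0, 0, 0, -0.12]]}}

```text
t: 2.82
position: [0.3959, -0.3165, 0.227]
orientation: [0.541, 0.464, -0.541, 0.447]
wrist_force: [0.0, -0.3, -0.9]
width: 0.0851
```

Call:
{"fn": "jog_arm", "kwargs": {"deltas": [[8.5, 0, 0, 0, -0.12], [8.5, 0, 0, 0, -0.12], [8.5, 0, 0, 0, -0.12], [8.5, 0, 0, 0, -0.12], [8.5, 0, 0, 0, -0.12], [8.5, 0, 0, 0, -0.12], [8.5, 0, 0, 0, -0.12], [8.5, 0, 0, 0, -0.12]]}}

```text
t: 3.48
position: [0.394, -0.315, 0.2241]
orientation: [0.262, 0.668, -0.252, 0.649]
wrist_force: [0.3, -0.1, 0.0]
width: 0.0848
```

```bash
python3 - <<'E'
from h import *
go(0.5765,-0.161,0.2,np.deg2rad(59))
E
```

```text
t 3.48 pos [ 0.394  -0.315   0.2241] cur jawyaw 0.828 toolz [ 0.736 -0.676 -0.03 ] tilt -1.000 w 0.0848 F [ 0.3 -0.1  0. ] j6 0.07
turn about tool x: -0.202
delta now cm [ 2.4  23.68  3.1 ]
delta after turn cm [ 2.25 22.59  7.78]
```

Call:
{"fn": "jog_arm", "kwargs": {"deltas": [[8.5, 0, 2.9, 1.0, -0.05], [8.5, 0, 2.9, 1.0, -0.05], [8.5, 0, 2.9, 1.0, -0.05], [8.5, 0, 2.9, 1.0, -0.05], [8.5, 0, 2.9, 1.0, 0], [8.5, 0, 2.9, 1.0, 0], [8.5, 0, 2, 0.6, 0], [8.5, 0, 1, 0.3, 0]]}}

```text
t: 4.15
position: [0.57, -0.1835, 0.2199]
orientation: [0.193, 0.693, -0.181, 0.671]
wrist_force: [-0.3, -0.3, -0.0]
width: 0.085
```

```bash
cat >>h.py <<'E'
def look(tag):
    from workcell import get_obs,get_image
    o=get_obs();d=get_image("wrist");d["T"]=toolT(o)@d["tool_from_camera"]
    pickle.dump(d,open(tag+".pkl","wb"));cv2.imwrite(f"pics/{tag}.png",d["frame"][:,:,::-1]);return d
E
python3 - <<'E'
from h import *
from workcell import *
go(0.5765,-0.161,0.2,np.deg2rad(59)); print(toolT(get_obs())[:3,0])
d=look("w1");P=cloud(d);z=P[...,2]
box=(abs(P[...,0]-.576)<.12)&(abs(P[...,1]+.16)<.12)
for lo,hi in((.054,.068),(.014,.03)):
    m=box&(z>lo)&(z<hi)
    nl,lab,st,c=cv2.connectedComponentsWithStats(m.astype(np.uint8))
    for i in range(1,nl):
        if st[i,4]>150:
            q=P[lab==i];print(lo,st[i],q.mean(0).round(4),np.median(q[:,2]),cv2.minAreaRect((q[:,:2]*1000).astype(np.float32)))
E
```

```text
t 4.15 pos [ 0.57   -0.1835  0.2199] cur jawyaw 1.035 toolz [ 0.859 -0.51  -0.035] tilt -0.999 w 0.0850 F [-0.3 -0.3 -0. ] j6 0.22
turn about tool x: 0.005
delta now cm [ 2.03  2.25 -0.53]
delta after turn cm [ 2.03  2.25 -0.54]
[-0.02589133  0.02422055 -0.9993713 ]
0.054 [ 268  142   24   79 1735] [ 0.5851 -0.1629  0.0601] 0.06042851005308841 ((587.1656494140625, -163.62686157226562), (24.077415466308594, 86.67616271972656), 59.29536819458008)
0.014 [141 120   9  34 198] [ 0.4714 -0.2703  0.0244] 0.024813123219749905 ((471.3434753417969, -271.0204772949219), (4.214411735534668, 37.314781188964844), 57.143836975097656)
0.014 [ 245  123   67   99 4386] [ 0.5805 -0.1611  0.0227] 0.022788008083484024 ((587.66650390625, -163.7314453125), (76.2555160522461, 120.04139709472656), 59.13008117675781)
```

View pics/w1.png

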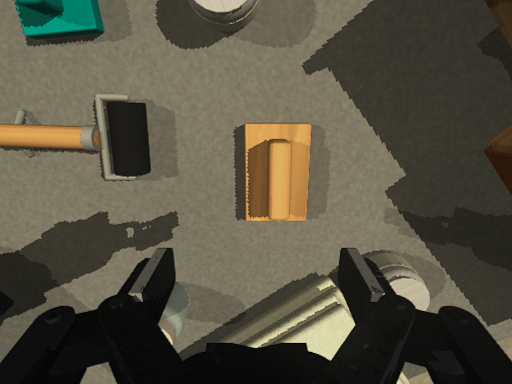

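The wrist view shows the stamp at about (278,172), and its size and heights match: 76×120 mm block, tops at 22.8 and 60.4 mm. I'll approach it.

Call:
{"fn": "jog_arm", "kwargs": {"deltas": [[6, 1.5, 0.5, 0.2, 0], [6, 1.5, 0.5, 0.2, 0], [6, 1.5, 0.5, 0.2, 0], [6, 1.5, 0.5, 0.2, 0], [6, 1.5, 0.3, 0.2, 0], [6, 1.5, 0.2, 0.1, 0], [6, 1, 0, 0, 0], [6, 0.5, 0, 0, 0]]}}

```text
t: 4.87
position: [0.5878, -0.1677, 0.111]
orientation: [0.192, 0.693, -0.183, 0.67]
wrist_force: [0.8, 0.2, 0.7]
width: 0.0598
```

```bash
python3 - <<'E'
from h import *
from workcell import *
go(0.5875,-0.1637,0.035,np.deg2rad(59.2)); print(toolT(get_obs())[:3,0])
E
```

```text
t 4.87 pos [ 0.5878 -0.1677  0.111 ] cur jawyaw 1.033 toolz [ 0.859 -0.511 -0.034] tilt -0.999 w 0.0598 F [0.8 0.2 0.7] j6 0.25
turn about tool x: 0.000
delta now cm [7.61 0.29 0.03]
delta after turn cm [7.61 0.29 0.03]
[-0.02722563  0.02112121 -0.99940615]
```

Call:
{"fn": "jog_arm", "kwargs": {"deltas": [[6, 1.4, 0.1, 0, 0], [6, 1.4, 0.1, 0, 0], [6, 1.4, 0.1, 0, 0], [6, 1.4, 0, 0, 0], [6, 1.0, 0, 0, 0], [6, 0.5, 0, 0, 0], [6, 0.2, 0, 0, 0], [6, 0.1, 0, 0, 0]]}}

```text
t: 5.53
position: [0.5846, -0.1681, 0.0356]
orientation: [0.193, 0.692, -0.186, 0.67]
wrist_force: [-0.2, -0.4, 0.0]
width: 0.0602
```

```bash
python3 - <<'E'
from h import *
from workcell import *
go(0.5875,-0.1637,0.035,np.deg2rad(59.2)); print(toolT(get_obs())[:3,0])
E
```

```text
t 5.53 pos [ 0.5846 -0.1681  0.0356] cur jawyaw 1.028 toolz [ 0.856 -0.516 -0.033] tilt -0.999 w 0.0602 F [-0.2 -0.4  0. ] j6 0.26
turn about tool x: -0.005
delta now cm [0.06 0.53 0.03]
delta after turn cm [0.06 0.53 0.03]
[-0.02738716  0.01904868 -0.99944339]
```

Call:
{"fn": "jog_arm", "kwargs": {"deltas": [[6, 0, 0.3, 0, 0], [6, 0, 0.3, 0, 0], [6, 0, 0.1, 0, 0], [2.4, 0, 0, 0, 0], [0, 0, 0, 0, 0], [0, 0, 0, 0, 0], [0, 0, 0, 0, 0], [0, 0, 0, 0, 0]]}}

```text
t: 6.2
position: [0.5909, -0.1625, 0.039]
orientation: [0.193, 0.69, -0.186, 0.672]
wrist_force: [0.1, 0.1, -3.0]
width: 0.0232
```

```bash
python3 - <<'E'
from h import *
from workcell import *
go(0.5875,-0.1637,0.035,np.deg2rad(59.2)); print(toolT(get_obs())[:3,0])
E
```

```text
t 6.20 pos [ 0.5909 -0.1625  0.039 ] cur jawyaw 1.028 toolz [ 0.856 -0.516 -0.027] tilt -1.000 w 0.0232 F [ 0.1  0.1 -3. ] j6 0.27
turn about tool x: -0.005
delta now cm [ 0.41 -0.27 -0.22]
delta after turn cm [ 0.41 -0.27 -0.22]
[-0.02222109  0.0161162  -0.99962317]
```

Call:
{"fn": "jog_arm", "kwargs": {"deltas": [[0, -1.5, 0, 0, 0], [0, -3, 0, 0, 0], [0, -3, 0, 0, 0], [0, -3, 0, 0, 0], [0, -3, 0, 0, 0], [0, -3, 0, 0, 0], [0, -3, 0, 0, 0], [0, -1.5, 0, 0, 0]]}}

```text
t: 6.87
position: [0.5879, -0.1635, 0.245]
orientation: [0.194, 0.7, -0.185, 0.662]
wrist_force: [0.8, -1.3, -2.5]
width: 0.0228
```

Call:
{"fn": "jog_arm", "kwargs": {"deltas": [[0, 0, 0, 0, -0.1], [0, 0, 0, 0, -0.1], [0, 0, 0, 0, -0.1], [0, 0, 0, 0, -0.1], [0, 0, 0, 0, -0.1], [0, 0, 0, 0, -0.1], [0, 0, 0, 0, -0.1], [0, 0, 0, 0, 0]]}}

```text
t: 7.53
position: [0.588, -0.1633, 0.2462]
orientation: [-0.056, 0.72, 0.078, 0.688]
wrist_force: [0.1, 0.6, -2.4]
width: 0.0232
```

```bash
python3 - <<'E'
from h import *
from workcell import *
go(0.5888,0.1224,0.24,np.deg2rad(100.3)); print(toolT(get_obs())[:3,0])
d=look("w2");P=cloud(d)
E
```

```text
t 7.53 pos [ 0.588  -0.1633  0.2462] cur jawyaw 1.761 toolz [ 0.981  0.19  -0.042] tilt -0.998 w 0.0232 F [ 0.1  0.6 -2.4] j6 -0.47
turn about tool x: 0.010
delta now cm [ 1.38 28.    5.54]
delta after turn cm [ 1.4  28.06  5.25]
[-0.04784156  0.02697659 -0.99849059]
```

View pics/w2.png

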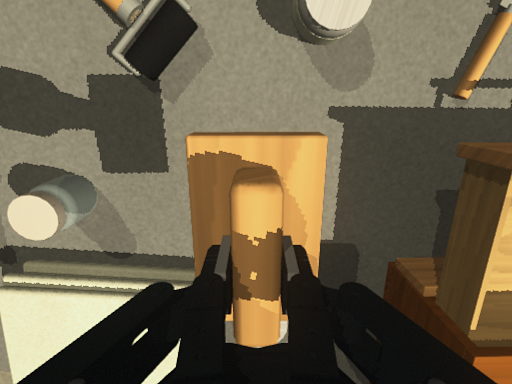

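Call:
{"fn": "jog_arm", "kwargs": {"deltas": [[0, 0, 2, 0.4, 0], [0, 0, 3.2, 0.6, 0], [0, 0, 3.2, 0.6, 0], [0, 0, 3.2, 0.6, 0], [0, 0, 3.2, 0.6, 0], [0, 0, 3.2, 0.6, 0], [0, 0, 3.2, 0.6, 0], [0, 0, 2, 0.4, 0]]}}

```text
t: 8.25
position: [0.5898, 0.0759, 0.2471]
orientation: [-0.043, 0.723, 0.064, 0.686]
wrist_force: [0.0, -0.8, -3.5]
width: 0.0232
```

```bash
python3 - <<'E'
from h import *
from workcell import *
go(0.5888,0.1224,0.24,np.deg2rad(100.3)); print(toolT(get_obs())[:3,0])
o=get_obs();d=look("w3");P=cloud(d)
# held stamp in tool frame
Q=(P-np.array(o["position"]))@toolT(o)[:3,:3]
m=(Q[...,0]>-.02)&(Q[...,0]<.028)&(abs(Q[...,1])<.045)&(Q[...,2]<.08)&(Q[...,2]>-.1)
v,u=np.where(m);hh,e=np.histogram(Q[m][:,0],np.arange(-.02,.03,.003));print(list(zip(e.round(3),hh)))
b=m&(Q[...,0]>.004);q=Q[b];A=np.c_[q[:,1:],np.ones(len(q))]
for _ in range(3):
    c=np.linalg.lstsq(A,q[:,0],rcond=None)[0];k=abs(A@c-q[:,0])<.004;q=q[k];A=A[k]
print('x=a*y+b*z+c',c,len(q),q.min(0),q.max(0))
n=np.array([-1,c[0],c[1]]);print('world normal',toolT(o)[:3,:3]@(n/np.linalg.norm(n)))
# drawer
R=np.array([[np.cos(.18),np.sin(.18)],[-np.sin(.18),np.cos(.18)]])
D=np.concatenate([(P[...,:2]-[.4835,.212])@R.T,P[...,2:]],-1)
np.save("D3.npy",D)
E
```

```text
t 8.25 pos [0.5898 0.0759 0.2471] cur jawyaw 1.721 toolz [ 0.987  0.151 -0.05 ] tilt -0.998 w 0.0232 F [ 0.  -0.8 -3.5] j6 -0.04
turn about tool x: -0.030
delta now cm [0.84 4.58 0.64]
delta after turn cm [0.83 4.56 0.78]
[-0.05499461  0.02630723 -0.99814003]
[(np.float64(-0.02), np.int64(1592)), (np.float64(-0.017), np.int64(420)), (np.float64(-0.014), np.int64(252)), (np.float64(-0.011), np.int64(228)), (np.float64(-0.008), np.int64(217)), (np.float64(-0.005), np.int64(173)), (np.float64(-0.002), np.int64(172)), (np.float64(0.001), np.int64(91)), (np.float64(0.004), np.int64(55)), (np.float64(0.007), np.int64(58)), (np.float64(0.01), np.int64(34)), (np.float64(0.013), np.int64(1147)), (np.float64(0.016), np.int64(10041)), (np.float64(0.019), np.int64(286)), (np.float64(0.022), np.int64(133)), (np.float64(0.025), np.int64(60))]
x=a*y+b*z+c [ 0.00098674 -0.02894606  0.01621483] 11474 [ 0.01307368 -0.0384436  -0.06171316] [0.02184266 0.03804116 0.0571082 ]
world normal [ 0.02625982 -0.02969528  0.999214  ]
```

View pics/w3.png

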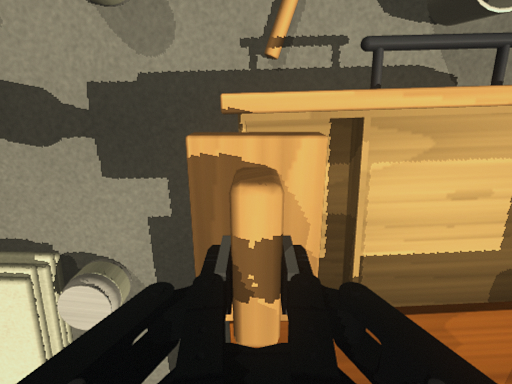

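```bash
python3 - <<'E'
from h import *
D=np.load("D3.npy");T=load("top0");P=cloud(T)
R=np.array([[np.cos(.18),np.sin(.18)],[-np.sin(.18),np.cos(.18)]])
D2=np.concatenate([(P[...,:2]-[.4835,.212])@R.T,P[...,2:]],-1)
for nm,d in(("wrist",D),("top",D2)):
    x,y,z=d[...,0],d[...,1],d[...,2]
    for a,b in((.02,.05),(.08,.11)):
        m=(x>a)&(x<b)&(abs(z-.127)<.006)&(abs(y+.05)<.03);print(nm,'divider y',np.percentile(y[m],[5,50,95]).round(4) if m.any() else None,m.sum())
        m=(x>a)&(x<b)&(abs(z-.146)<.006)&(abs(y)>.13)&(abs(y)<.19);
        for s in(1,-1):
            k=m&(s*y>0);print('   wall',s,np.percentile(y[k],[5,50,95]).round(4) if k.any() else None,k.sum(),np.median(z[k]) if k.any() else None)
    m=(x>.03)&(x<.1)&(y>0)&(y<.12);print('floor z',np.median(z[m]))
    m=(abs(y)<.16)&(z>.155)&(z<.168)&(abs(x)<.03);print('panel x',np.percentile(x[m],[2,50,98]).round(4),m.sum(),np.median(z[m]))
    m=(abs(y)<.16)&(z>.169)&(z<.18)&(x>.1);print('chest front x',np.percentile(x[m],[.5,2]) if m.any() else None)
E
```

```text
wrist divider y [-0.0531 -0.051  -0.0473] 323
   wall 1 None 0 None
   wall -1 [-0.1621 -0.1597 -0.1573] 21 0.14665344114323048
wrist divider y [-0.053  -0.0509 -0.0471] 268
   wall 1 None 0 None
   wall -1 None 0 None
floor z 0.09791931122584385
panel x [-0.0064  0.0007  0.008 ] 5628 0.1622650839339215
chest front x [0.18394246 0.18431344]
top divider y [-0.0551 -0.0524 -0.0494] 15
   wall 1 [0.1584 0.1613 0.1642] 17 0.14769737398157168
   wall -1 [-0.1647 -0.1622 -0.1597] 15 0.14732162898432977
top divider y [-0.0551 -0.0526 -0.0499] 18
   wall 1 [0.1581 0.1608 0.1641] 20 0.14696816695740178
   wall -1 [-0.165  -0.1617 -0.1595] 14 0.14568379385708408
floor z 0.09843646350661661
panel x [-0.0083 -0.0011  0.0065] 380 0.16235633041886866
chest front x [0.18348634 0.18742015]
```

Call:
{"fn": "jog_arm", "kwargs": {"deltas": [[0, 0, 1, 0.2, -0.03], [0, 0, 1, 0.2, 0], [0, 0, 1, 0.2, 0], [0, 0, 1, 0.1, 0], [0, 0, 0.5, 0.1, 0], [0, 0, 0.3, 0.1, 0], [0, 0, 0, 0, 0], [0, 0, 0, 0, 0]]}}

```text
t: 8.97
position: [0.5897, 0.1328, 0.247]
orientation: [-0.052, 0.723, 0.075, 0.684]
wrist_force: [-0.5, -0.4, -2.9]
width: 0.0233
```

```bash
python3 - <<'E'
from h import *
from workcell import *
go(0.591,0.1245,0.135,np.deg2rad(100.3)); print(toolT(get_obs())[:3,0])
E
```

```text
t 8.97 pos [0.5897 0.1328 0.247 ] cur jawyaw 1.750 toolz [ 0.982  0.18  -0.052] tilt -0.998 w 0.0233 F [-0.5 -0.4 -2.9] j6 0.02
turn about tool x: -0.000
delta now cm [11.14 -1.26  0.56]
delta after turn cm [11.14 -1.26  0.56]
[-0.05788877  0.02815882 -0.99792583]
```

Call:
{"fn": "jog_arm", "kwargs": {"deltas": [[0, 1, -0.4, 0.2, 0], [0, 1.2, -0.4, 0.2, 0], [0, 1.2, -0.3, 0.1, 0], [0, 1.2, 0, 0, 0], [0, 1, 0, 0, 0], [0, 0.5, 0, 0, 0], [0, 0, 0, 0, 0], [0, 0, 0, 0, 0]]}}

```text
t: 9.63
position: [0.5941, 0.1176, 0.1793]
orientation: [-0.05, 0.724, 0.072, 0.685]
wrist_force: [0.0, 0.3, -2.7]
width: 0.0229
```

```bash
python3 - <<'E'
from h import *
from workcell import *
go(0.591,0.1245,0.135,np.deg2rad(100.3)); print(toolT(get_obs())[:3,0])
E
```

```text
t 9.63 pos [0.5941 0.1176 0.1793] cur jawyaw 1.743 toolz [ 0.984  0.173 -0.052] tilt -0.998 w 0.0229 F [ 0.   0.3 -2.7] j6 0.00
turn about tool x: -0.008
delta now cm [4.46 0.57 0.04]
delta after turn cm [4.46 0.58 0.05]
[-0.05759306  0.02545046 -0.99801569]
```

Call:
{"fn": "jog_arm", "kwargs": {"deltas": [[0, 0, 0.2, 0, 0], [0, 0, 0.2, 0, 0], [0, 0.5, 0.1, 0, 0], [0, 0.8, 0, 0, 0], [0, 0.8, 0, 0, 0], [0, 0.8, 0, 0, 0], [0, 0.3, 0, 0, 0], [0, 0, 0, 0, 0]]}}

```text
t: 10.3
position: [0.5929, 0.1242, 0.1465]
orientation: [-0.05, 0.722, 0.072, 0.686]
wrist_force: [0.1, -0.5, -2.9]
width: 0.0232
```

```bash
python3 - <<'E'
from h import *
from workcell import *
go(0.591,0.1245,0.135,np.deg2rad(100.3)); look("w4")
E
```

```text
t 10.30 pos [0.5929 0.1242 0.1465] cur jawyaw 1.743 toolz [ 0.984  0.173 -0.048] tilt -0.998 w 0.0232 F [ 0.1 -0.5 -2.9] j6 0.01
turn about tool x: -0.008
delta now cm [ 1.15  0.02 -0.13]
delta after turn cm [ 1.15  0.02 -0.13]
```

View pics/w4.png

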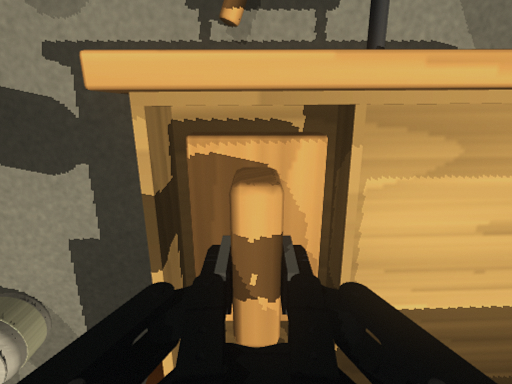

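The picture shows the stamp block (187–328, 135+) inside the narrow bay, clear of both walls. I'll lower it to contact.

Call:
{"fn": "jog_arm", "kwargs": {"deltas": [[0, 0.4, 0, 0, 0], [0, 0.4, 0, 0, 0], [0, 0.3, 0, 0, 0], [0, 0.2, 0, 0, 0], [0, 0, 0, 0, 0], [0, 0, 0, 0, 0], [0, 0, 0, 0, 0], [0, 0, 0, 0, 0]]}}

```text
t: 11.02
position: [0.5958, 0.1252, 0.138]
orientation: [-0.05, 0.718, 0.072, 0.69]
wrist_force: [0.4, -0.0, -3.0]
width: 0.0229
```

```bash
python3 - <<'E'
from h import *
go(0.591,0.1245,0.135,np.deg2rad(100.3))
E
```

```text
t 11.02 pos [0.5958 0.1252 0.138 ] cur jawyaw 1.743 toolz [ 0.984  0.173 -0.037] tilt -0.999 w 0.0229 F [ 0.4 -0.  -3. ] j6 0.02
turn about tool x: -0.007
delta now cm [ 0.31  0.   -0.48]
delta after turn cm [ 0.31  0.01 -0.48]
```

Call:
{"fn": "jog_arm", "kwargs": {"deltas": [[0, 0.2, 0, -0.2, 0], [0, 0.2, 0, -0.2, 0], [0, 0.2, 0, -0.1, 0], [0, 0.1, 0, 0, 0], [0, 0.1, 0, 0, 0], [0, 0.1, 0, 0, 0], [0, 0, 0, 0, 0], [0, 0, 0, 0, 0]]}}

```text
t: 11.68
position: [0.5949, 0.1251, 0.1371]
orientation: [-0.05, 0.713, 0.072, 0.695]
wrist_force: [-0.3, 0.5, 0.3]
width: 0.023
```

```bash
python3 - <<'E'
from h import *
go(0.591,0.1245,0.135,np.deg2rad(100.3))
E
```

```text
t 11.68 pos [0.5949 0.1251 0.1371] cur jawyaw 1.744 toolz [ 0.985  0.173 -0.023] tilt -0.999 w 0.0230 F [-0.3  0.5  0.3] j6 0.02
turn about tool x: -0.007
delta now cm [ 0.22 -0.   -0.39]
delta after turn cm [ 0.22  0.   -0.39]
```

Call:
{"fn": "jog_arm", "kwargs": {"deltas": [[4.5, 0, 0, 0, 0], [4.5, 0, 0, 0, 0], [4.5, 0, 0, 0, 0], [4.5, 0, 0, 0, 0], [4.5, -0.5, 0, 0, 0], [4.5, -1.5, 0, 0, 0], [4.5, -2, 0, 0, 0], [4.5, -3, 0, 0, 0]]}}

```text
t: 12.35
position: [0.5925, 0.1225, 0.2007]
orientation: [-0.05, 0.719, 0.072, 0.69]
wrist_force: [0.3, -0.3, -0.8]
width: 0.0449
```

Call:
{"fn": "jog_arm", "kwargs": {"deltas": [[4.5, -3, 0, 0, 0], [5, -2.5, 0, -1, 0], [5, -1, 0, -1.5, 0], [5, 0, 0, -2, 0], [5, 0, 0, -2, 0], [5, 0, 0, -2, 0], [5, 0, 0, -1, 0], [5, 0, 0, 0, 0]]}}

```text
t: 13.02
position: [0.5039, 0.1043, 0.2819]
orientation: [-0.049, 0.713, 0.073, 0.696]
wrist_force: [-0.5, 0.4, 0.4]
width: 0.05
```

```bash
python3 - <<'E'
from h import *
from workcell import *
go(0.45,-0.31,0.2,np.deg2rad(147)); d=look("w5");P=cloud(d);print(toolT(get_obs())[:3,0])
R=np.array([[np.cos(.18),np.sin(.18)],[-np.sin(.18),np.cos(.18)]])
D=np.concatenate([(P[...,:2]-[.4835,.212])@R.T,P[...,2:]],-1);x,y,z=D[...,0],D[...,1],D[...,2]
m=(x>.01)&(x<.18)&(y>-.155)&(y<-.055)
for lo,hi in((.112,.128),(.15,.166)):
    q=D[m&(z>lo)&(z<hi)];print(np.median(q[:,2]),cv2.minAreaRect((q[:,:2]*1000).astype(np.float32)))
E
```

```text
t 13.02 pos [0.5039 0.1043 0.2819] cur jawyaw 1.744 toolz [ 0.985  0.173 -0.02 ] tilt -0.999 w 0.0500 F [-0.5  0.4  0.4] j6 0.01
turn about tool x: -0.822
delta now cm [  7.04 -40.15 -12.29]
delta after turn cm [  8.32 -18.32 -37.52]
[-0.02543856  0.03121028 -0.99918907]
0.11979391712445897 ((91.60395812988281, -104.544921875), (76.05467987060547, 119.76393127441406), 89.57075500488281)
0.15744503482654312 ((72.51010131835938, -105.13371276855469), (124.996826171875, 98.70352172851562), 0.1371305286884308)
```

View pics/w5.png

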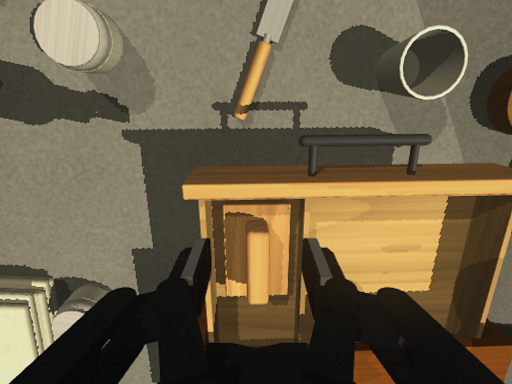

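The wrist view shows the stamp flat in the narrow bay at (258,260). Its block top is at 119.8 mm, which is the floor plus 22, with clear walls around it. Next is the roller.

Call:
{"fn": "jog_arm", "kwargs": {"deltas": [[6, 0, -2, -0.6, 0], [6, 0, -3.6, -1.1, 0], [6, 0, -3.6, -1.1, 0], [6, 0, -3.6, -1.1, 0], [6, 0, -3.6, -1.1, 0], [6, 0, -3.6, -1.1, 0], [6, 0, -3.6, -1.1, 0], [6, 0, -3.6, -1.1, 0]]}}

```text
t: 13.73
position: [0.4827, -0.1828, 0.2718]
orientation: [-0.055, 0.708, 0.079, 0.7]
wrist_force: [1.1, -0.1, -0.2]
width: 0.0598
```

Call:
{"fn": "jog_arm", "kwargs": {"deltas": [[6, 0.5, -2, -0.6, -0.11], [6, 0.5, -2, -0.6, -0.11], [6, 0.5, -1, -1, -0.11], [6, 0.5, 0, 0, -0.11], [6, 0, 0, 0, -0.11], [6, 0, 0, 0, -0.11], [6, 0, 0, 0, -0.1], [6, 0, 0, 0, 0]]}}

```text
t: 14.4
position: [0.4829, -0.2561, 0.2441]
orientation: [-0.319, 0.624, 0.341, 0.626]
wrist_force: [0.6, 0.1, 0.7]
width: 0.06
```

```bash
python3 - <<'E'
from h import *
from workcell import *
go(0.44,-0.32,0.2,np.deg2rad(147)); d=look("w6");print(toolT(get_obs())[:3,0])
E
```

```text
t 14.40 pos [ 0.4829 -0.2561  0.2441] cur jawyaw 2.543 toolz [0.564 0.826 0.017] tilt -0.999 w 0.0600 F [0.6 0.1 0.7] j6 -1.47
turn about tool x: -0.023
delta now cm [ 4.27 -0.18 -7.77]
delta after turn cm [ 4.27 -0.   -7.77]
[-0.01239611  0.02945962 -0.9994891 ]
```

View pics/w6.png

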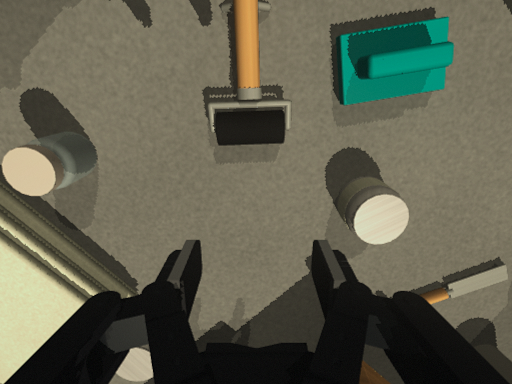

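```bash
cat > roller.py <<'E'
import sys
from h import *
d=load(sys.argv[1]);P=cloud(d);hsv=cv2.cvtColor(d["frame"],cv2.COLOR_RGB2HSV);z=P[...,2]
box=(P[...,0]>.33)&(P[...,0]<.54)&(P[...,1]<-.22)&(P[...,1]>-.46)&np.isfinite(z)
w=box&(hsv[...,0]>5)&(hsv[...,0]<22)&(hsv[...,1]>90)&(z>.015)&(z<.05)
w=cv2.erode(w.astype(np.uint8),np.ones((3,3)))>0
q=P[w];c=q.mean(0);v=np.linalg.svd(q[:,:2]-c[:2])[2][0]
if v[1]<0:v=-v
s=(q[:,:2]-c[:2])@v
print('handle',len(q),c.round(4),'dir',v,np.degrees(np.arctan2(v[1],v[0])),'s',s.min(),s.max(),'ztop',np.percentile(q[:,2],97))
n=np.array([-v[1],v[0]]);t=(q[:,:2]-c[:2])@n;print('lateral',t.min(),t.max())
# head: black
b=box&(hsv[...,2]<70)&(z>.022)&(z<.055)
q2=P[b];print('head',len(q2),'zmax',np.percentile(q2[:,2],97),cv2.minAreaRect((q2[:,:2]*1000).astype(np.float32)))
s2=(q2[:,:2]-c[:2])@v;t2=(q2[:,:2]-c[:2])@n;print('head s',np.percentile(s2,[1,50,99]),'t',np.percentile(t2,[1,99]))
hc=q2[q2[:,2]>np.percentile(q2[:,2],97)-.003];print('crest s',np.median((hc[:,:2]-c[:2])@v))
tm=(t.min()+t.max())/2
for nm,s0 in(('from tail',s.min()+.085),('from crest',np.median((hc[:,:2]-c[:2])@v)-.062),('handle front',s.max()-.028)):
    print(nm,(c[:2]+v*s0+n*tm).round(4))
E
python3 roller.py w6
```

```text
handle 1825 [ 0.415  -0.3642  0.0354] dir [0.53276715 0.84626188] 57.80738887629675 s -0.040643977889944394 0.04352307634637836 ztop 0.03834164476764378
lateral -0.011556019509551145 0.011832772317968311
head 2332 zmax 0.04134245398500997 ((412.79852294921875, -306.2014465332031), (152.53561401367188, 132.52137756347656), 43.355525970458984)
head s [0.01635786 0.08675185 0.10824585] t [-0.04170565  0.03869754]
crest s 0.09004496071871257
from tail [ 0.4385 -0.3266]
from crest [ 0.4298 -0.3404]
handle front [ 0.4231 -0.351 ]
```

Call:
{"fn": "jog_arm", "kwargs": {"deltas": [[6, 0, 0, -1.5, 0], [6, 0, 0, -2, 0], [6, 0, 0, -2, 0], [6, 0, 0, -1.5, 0], [6, 0, 0, -0.7, 0], [6, 0, 0, 0, -0.02], [6, 0, 0, 0, 0], [6, 0, 0, 0, 0]]}}

```text
t: 15.12
position: [0.4432, -0.3227, 0.2409]
orientation: [-0.32, 0.623, 0.343, 0.626]
wrist_force: [-0.6, -1.3, 0.9]
width: 0.0599
```

```bash
python3 - <<'E'
from h import *
from workcell import *
go(0.44,-0.32,0.2,np.deg2rad(147)); d=look("w7");print(toolT(get_obs())[:3,0])
E
python3 roller.py w7
```

```text
t 15.12 pos [ 0.4432 -0.3227  0.2409] cur jawyaw 2.547 toolz [0.56  0.828 0.019] tilt -1.000 w 0.0599 F [-0.6 -1.3  0.9] j6 -1.62
turn about tool x: -0.019
delta now cm [ 4.1   0.31 -0.03]
delta after turn cm [ 4.1   0.31 -0.02]
[-0.01014401  0.0299328  -0.99950044]
handle 1705 [ 0.41   -0.3716  0.0355] dir [0.5347336 0.8450207] 57.67415369509503 s -0.04613051793431199 0.05185827422105295 ztop 0.03839370347778799
lateral -0.011431676313805376 0.011336893527286519
head 1981 zmax 0.04127722586338967 ((411.8982849121094, -304.83758544921875), (154.060791015625, 148.9717559814453), 39.03420639038086)
head s [-0.00205033  0.09249121  0.11606824] t [-0.04172231  0.03858691]
crest s 0.09833524894486967
from tail [ 0.4309 -0.3388]
from crest [ 0.4295 -0.3409]
handle front [ 0.4228 -0.3515]
```

View pics/w7.png

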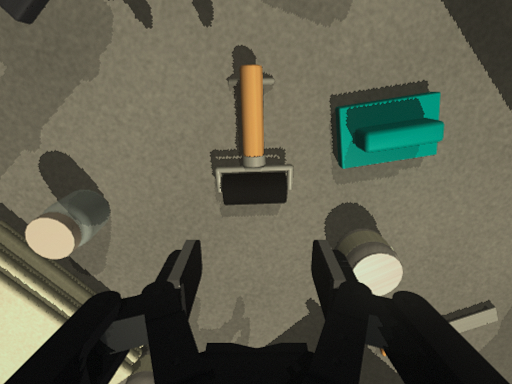

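The wrist view shows the roller with its handle at (253,110) and head at (254,186). Both views agree on a centre of about (0.430, -0.340), axis at 57.7°, and handle top at 38 mm. I'll go down in steps.

Call:
{"fn": "jog_arm", "kwargs": {"deltas": [[6, 1.5, -0.1, -0.5, -0.02], [6, 2.2, -0.1, -0.5, 0], [6, 2.2, -0.1, -0.5, 0], [6, 2.2, -0.1, -0.5, 0], [6, 2.2, 0, -0.4, 0], [6, 2.2, 0, -0.2, 0], [6, 1.5, 0, 0, 0], [6, 0.7, 0, 0, 0]]}}

```text
t: 15.83
position: [0.4394, -0.3399, 0.0921]
orientation: [-0.333, 0.615, 0.348, 0.624]
wrist_force: [-0.4, 0.8, 0.3]
width: 0.0599
```

```bash
python3 - <<'E'
from h import *
from workcell import *
go(0.43,-0.34,0.018,np.deg2rad(147.7));print(toolT(get_obs())[:3,0])
E
```

```text
t 15.83 pos [ 0.4394 -0.3399  0.0921] cur jawyaw 2.576 toolz [0.536 0.844 0.021] tilt -1.000 w 0.0599 F [-0.4  0.8  0.3] j6 -1.67
turn about tool x: -0.002
delta now cm [ 7.41  0.7  -0.67]
delta after turn cm [ 7.41  0.7  -0.67]
[ 9.28004618e-04  2.44550481e-02 -9.99700500e-01]
```

Call:
{"fn": "jog_arm", "kwargs": {"deltas": [[6, 0.5, 0.4, -0.3, 0], [6, 1.2, 0.3, -0.2, 0], [6, 1.3, 0.2, -0.1, 0], [6, 1.3, 0, 0, 0], [6, 1.2, 0, 0, 0], [6, 0.7, 0, 0, 0], [6, 0.2, 0, 0, 0], [6, 0, 0, 0, 0]]}}

```text
t: 16.5
position: [0.4312, -0.3372, 0.0284]
orientation: [-0.336, 0.614, 0.348, 0.624]
wrist_force: [-0.9, 0.4, -0.2]
width: 0.06
```

```bash
python3 - <<'E'
from h import *
from workcell import *
go(0.43,-0.34,0.018,np.deg2rad(147.7));look("w8")
E
```

```text
t 16.50 pos [ 0.4312 -0.3372  0.0284] cur jawyaw 2.580 toolz [0.533 0.846 0.021] tilt -1.000 w 0.0600 F [-0.9  0.4 -0.2] j6 -1.68
turn about tool x: 0.002
delta now cm [ 1.03 -0.05 -0.33]
delta after turn cm [ 1.03 -0.05 -0.33]
```

View pics/w8.png

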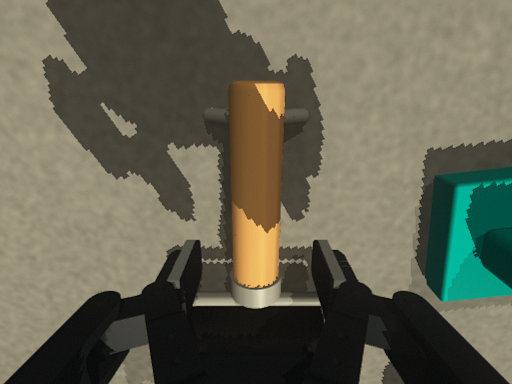

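Call:
{"fn": "jog_arm", "kwargs": {"deltas": [[6, 0.4, 0, -0.2, 0], [6, 0.4, 0, -0.1, 0], [6, 0.2, 0, -0.1, 0], [6, 0.1, 0, 0, 0], [6, 0, 0, 0, 0], [6, 0, 0, 0, 0], [6, 0, 0, 0, 0], [6, 0, 0, 0, 0]]}}

```text
t: 17.22
position: [0.4312, -0.3426, 0.0195]
orientation: [-0.338, 0.613, 0.346, 0.625]
wrist_force: [0.6, -0.0, -0.7]
width: 0.06
```

```bash
python3 - <<'E'
from h import *
from workcell import *
go(0.43,-0.34,0.018,np.deg2rad(147.7))
E
```

```text
t 17.22 pos [ 0.4312 -0.3426  0.0195] cur jawyaw 2.580 toolz [0.533 0.846 0.02 ] tilt -1.000 w 0.0600 F [ 0.6 -0.  -0.7] j6 -1.69
turn about tool x: 0.002
delta now cm [0.15 0.24 0.16]
delta after turn cm [0.15 0.24 0.16]
```

Call:
{"fn": "jog_arm", "kwargs": {"deltas": [[6, 0.1, 0.1, 0.1, 0], [6, 0.1, 0.1, 0, 0], [3, 0, 0, 0, 0], [0, 0, 0, 0, 0], [0, 0, 0, 0, 0], [0, 0, 0, 0, 0], [0, 0, 0, 0, 0], [0, 0, 0, 0, 0]]}}

```text
t: 17.88
position: [0.4303, -0.3406, 0.0178]
orientation: [-0.338, 0.613, 0.346, 0.625]
wrist_force: [-0.0, 0.1, 0.3]
width: 0.0241
```

```bash
python3 - <<'E'
from h import *
from workcell import *
go(0.43,-0.34,0.018,np.deg2rad(147.7))
E
```

```text
t 17.88 pos [ 0.4303 -0.3406  0.0178] cur jawyaw 2.580 toolz [0.532 0.846 0.02 ] tilt -1.000 w 0.0241 F [-0.   0.1  0.3] j6 -1.69
turn about tool x: 0.002
delta now cm [-0.02  0.06  0.03]
delta after turn cm [-0.02  0.06  0.03]
```

Call:
{"fn": "jog_arm", "kwargs": {"deltas": [[0, -1, 0, 0, 0], [0, -3, 0, 0, 0], [0, -3.5, 0, 0, 0], [0, -3.5, 0, 0, 0], [0, -3.5, 0, 0, 0], [0, -3.5, 0, 0, 0], [0, -3.5, 0, 0, 0], [0, -2, 0, 0, 0]]}}

```text
t: 18.55
position: [0.4195, -0.3385, 0.2548]
orientation: [-0.328, 0.617, 0.355, 0.621]
wrist_force: [1.1, 0.3, -3.3]
width: 0.0239
```

Call:
{"fn": "jog_arm", "kwargs": {"deltas": [[0, -0.5, 0, 0, -0.1], [0, 0, 0, 0, -0.1], [0, 0, 0, 0, -0.1], [0, 0, 0, 0, -0.1], [0, 0, 0, 0, -0.1], [0, 0, 0, 0, -0.1], [0, 0, 0, 0, -0.1], [0, 0, 0, 0, 0]]}}

```text
t: 19.22
position: [0.4177, -0.3381, 0.2693]
orientation: [-0.531, 0.449, 0.551, 0.461]
wrist_force: [0.7, -0.1, -3.8]
width: 0.0239
```

```bash
python3 - <<'E'
from h import *
from workcell import *
go(0.565,0.283,0.25,np.deg2rad(190.3));look("w9");print(toolT(get_obs())[:3,0])
E
```

```text
t 19.22 pos [ 0.4177 -0.3381  0.2693] cur jawyaw -2.970 toolz [-0.17   0.985  0.032] tilt -0.999 w 0.0239 F [ 0.7 -0.1 -3.8] j6 -2.43
turn about tool x: -0.008
delta now cm [  3.67 -25.12  58.6 ]
delta after turn cm [  3.66 -25.61  58.39]
[-0.01020162  0.03048412 -0.99948319]
```

View pics/w9.png

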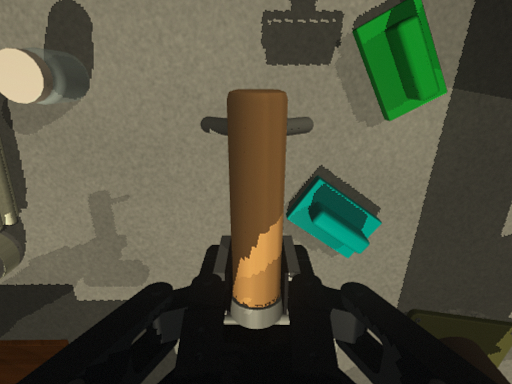

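Call:
{"fn": "jog_arm", "kwargs": {"deltas": [[0, 0, -0.7, 1.5, 0], [0, 0, -1.4, 3, 0], [0, 0, -1.5, 3.4, 0], [0, 0, -1.5, 3.4, 0], [0, 0, -1.5, 3.4, 0], [0, 0, -1.5, 3.4, 0], [0, 0, -1.5, 3.4, 0], [0, 0, -1.5, 3.4, 0]]}}

```text
t: 19.93
position: [0.4881, -0.0724, 0.2745]
orientation: [-0.52, 0.463, 0.541, 0.471]
wrist_force: [0.8, -1.0, -3.4]
width: 0.0239
```

Call:
{"fn": "jog_arm", "kwargs": {"deltas": [[0, 0, -1.5, 3.4, 0], [0, 0, -1.5, 3.4, 0], [0, 0, -1.5, 3.4, 0], [0, 0, -1.5, 3.4, 0], [0, 0, -1.5, 3.4, 0], [0, 0, -1.5, 3.4, 0], [0, 0, -1, 2.4, 0], [0, 0, -0.4, 1, 0]]}}

```text
t: 20.6
position: [0.5619, 0.1941, 0.2796]
orientation: [-0.515, 0.469, 0.538, 0.475]
wrist_force: [0.7, -1.3, -3.1]
width: 0.0241
```

```bash
python3 - <<'E'
from h import *
from workcell import *
go(0.565,0.283,0.25,np.deg2rad(190.3));look("w10");print(toolT(get_obs())[:3,0])
E
```

```text
t 20.60 pos [0.5619 0.1941 0.2796] cur jawyaw -3.032 toolz [-0.109  0.994  0.03 ] tilt -0.999 w 0.0241 F [ 0.7 -1.3 -3.1] j6 -1.36
turn about tool x: -0.070
delta now cm [ 3.2  -1.32  8.71]
delta after turn cm [ 3.19 -1.94  8.6 ]
[-0.01914282  0.0291905  -0.99939055]
```

View pics/w10.png

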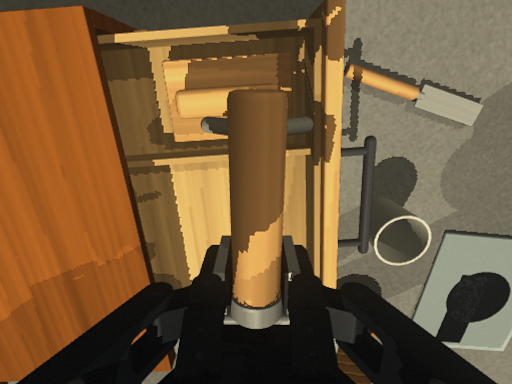

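Call:
{"fn": "jog_arm", "kwargs": {"deltas": [[0, 0, -0.4, 1, -0.07], [0, 0, -0.4, 1.5, 0], [0, 0, -0.4, 1.5, 0], [0, 0, -0.3, 1.5, 0], [0, 0, -0.2, 1, 0], [0, 0, 0, 0.6, 0], [0, 0, 0, 0, 0], [0, 0, 0, 0, 0]]}}

```text
t: 21.32
position: [0.5649, 0.27, 0.2798]
orientation: [-0.528, 0.456, 0.552, 0.457]
wrist_force: [-0.5, 0.2, -3.9]
width: 0.0242
```

```bash
python3 - <<'E'
from h import *
from workcell import *
go(0.565,0.283,0.116,np.deg2rad(190.3));o=get_obs();d=look("w11");print(toolT(get_obs())[:3,0])
P=cloud(d);Q=(P-np.array(o["position"]))@toolT(o)[:3,:3]
# handle in tool frame: along -z
for a in(-.08,-.06,-.04):
    m=(abs(Q[...,2]-a)<.006)&(abs(Q[...,1])<.02)&(Q[...,0]<.03)&(Q[...,0]>-.06)
    print(a,Q[m][:,1].mean(),np.percentile(Q[m][:,0],5),m.sum())
m=(abs(Q[...,1])<.04)&(Q[...,0]<.03)&(Q[...,0]>-.04);print('tail z',np.percentile(Q[m][:,2],.5))
E
```

```text
t 21.32 pos [0.5649 0.27   0.2798] cur jawyaw -2.974 toolz [-0.166  0.986  0.027] tilt -0.999 w 0.0242 F [-0.5  0.2 -3.9] j6 -1.31
turn about tool x: -0.013
delta now cm [16.4  -0.57  0.84]
delta after turn cm [16.4  -0.58  0.84]
[-0.02521429  0.02314415 -0.99941412]
-0.08 0.00015878113697893607 -0.021888680472029656 1778
-0.06 0.00017292764783149433 -0.021499119900541857 1699
-0.04 9.421251552529612e-05 -0.02100205182638757 1385
tail z -0.08438322528903726
```

View pics/w11.png

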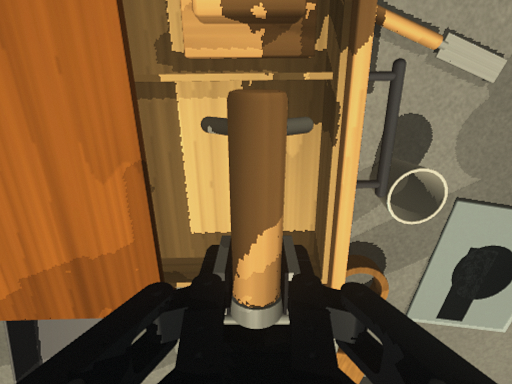

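Call:
{"fn": "jog_arm", "kwargs": {"deltas": [[0, 1, -0.2, 0.4, -0.01], [0, 1.5, -0.2, 0.3, 0], [0, 1.5, -0.2, 0.2, 0], [0, 1.5, 0, 0, 0], [0, 1.5, 0, 0, 0], [0, 1.0, 0, 0, 0], [0, 0.5, 0, 0, 0], [0, 0, 0, 0, 0]]}}

```text
t: 22.03
position: [0.5678, 0.2778, 0.1887]
orientation: [-0.529, 0.455, 0.552, 0.456]
wrist_force: [0.6, 0.0, -3.8]
width: 0.0242
```

```bash
python3 - <<'E'
from h import *
from workcell import *
go(0.565,0.283,0.116,np.deg2rad(190.3));o=get_obs();d=look("w12");print(toolT(get_obs())[:3,0])
E
```

```text
t 22.03 pos [0.5678 0.2778 0.1887] cur jawyaw -2.970 toolz [-0.17   0.985  0.026] tilt -0.999 w 0.0242 F [ 0.6  0.  -3.8] j6 -1.30
turn about tool x: -0.008
delta now cm [7.28 0.04 0.37]
delta after turn cm [7.28 0.03 0.37]
[-0.02405228  0.02190611 -0.99947067]
```

View pics/w12.png

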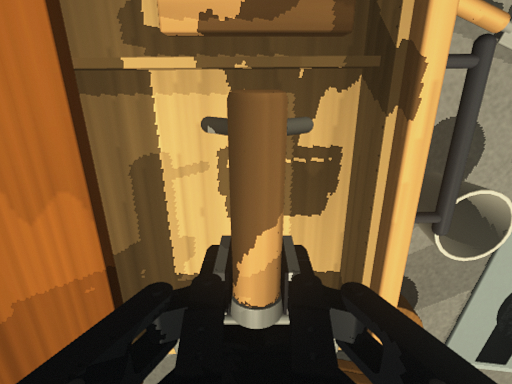

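The roller sits inside the wide bay's outline. Its tail at (258,95) is clear of the divider at row 65. I'll continue down.

Call:
{"fn": "jog_arm", "kwargs": {"deltas": [[0, 0.8, 0, 0.2, 0], [0, 1, 0, 0.1, 0], [0, 1, 0, 0, 0], [0, 1, 0, 0, 0], [0, 1, 0, 0, 0], [0, 0.6, 0, 0, 0], [0, 0.2, 0, 0, 0], [0, 0, 0, 0, 0]]}}

```text
t: 22.75
position: [0.5679, 0.2832, 0.1302]
orientation: [-0.53, 0.453, 0.551, 0.458]
wrist_force: [-1.0, 0.1, -3.5]
width: 0.0238
```

```bash
python3 - <<'E'
from h import *
from workcell import *
go(0.565,0.283,0.116,np.deg2rad(190.3))
E
```

```text
t 22.75 pos [0.5679 0.2832 0.1302] cur jawyaw -2.970 toolz [-0.17   0.985  0.027] tilt -1.000 w 0.0238 F [-1.   0.1 -3.5] j6 -1.29
turn about tool x: -0.008
delta now cm [ 1.42  0.27 -0.01]
delta after turn cm [ 1.42  0.27 -0.01]
```

Call:
{"fn": "jog_arm", "kwargs": {"deltas": [[0, 0.4, 0, 0, 0], [0, 0.4, 0, 0, 0], [0, 0.3, 0, 0, 0], [0, 0.2, 0, 0, 0], [0, 0.1, 0, 0, 0], [0, 0.1, 0, 0, 0], [0, 0, 0, 0, 0], [0, 0, 0, 0, 0]]}}

```text
t: 23.42
position: [0.569, 0.2843, 0.1154]
orientation: [-0.531, 0.452, 0.551, 0.459]
wrist_force: [0.2, -0.0, -3.6]
width: 0.0241
```

```bash
python3 - <<'E'
from h import *
from workcell import *
go(0.565,0.283,0.116,np.deg2rad(190.3));print(toolT(get_obs())[:3,0])
E
```

```text
t 23.42 pos [0.569  0.2843 0.1154] cur jawyaw -2.970 toolz [-0.17   0.985  0.028] tilt -1.000 w 0.0241 F [ 0.2 -0.  -3.6] j6 -1.29
turn about tool x: -0.008
delta now cm [-0.06  0.42 -0.05]
delta after turn cm [-0.06  0.42 -0.05]
[-0.01534061  0.02602864 -0.99954348]
```

Call:
{"fn": "jog_arm", "kwargs": {"deltas": [[0, 0.1, 0, 0, 0], [0, 0.1, 0, 0, 0], [0, 0.1, 0, 0, 0], [0, 0.1, 0, 0, 0], [0, 0, 0, 0, 0], [0, 0, 0, 0, 0], [0, 0, 0, 0, 0], [0, 0, 0, 0, 0]]}}

```text
t: 24.08
position: [0.5703, 0.2847, 0.1148]
orientation: [-0.532, 0.45, 0.55, 0.46]
wrist_force: [-1.3, -0.7, 0.7]
width: 0.0242
```

```bash
python3 - <<'E'
from h import *
from workcell import *
go(0.565,0.283,0.116,np.deg2rad(190.3));print(get_obs()["wrist_torque"]);look("w13")
E
```

```text
t 24.08 pos [0.5703 0.2847 0.1148] cur jawyaw -2.970 toolz [-0.17   0.985  0.029] tilt -1.000 w 0.0242 F [-1.3 -0.7  0.7] j6 -1.29
turn about tool x: -0.008
delta now cm [-0.12  0.56 -0.08]
delta after turn cm [-0.12  0.56 -0.07]
[-0.25517267  0.1745983  -0.02112905]
```

View pics/w13.png

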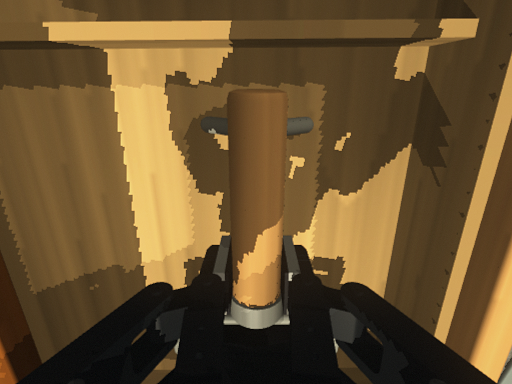

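Call:
{"fn": "jog_arm", "kwargs": {"deltas": [[5, 0, 0, 0, 0], [5, 0, 0, 0, 0], [5, 0, 0, 0, 0], [5, 0, 0, 0, 0], [5, 0, 0, 0, 0], [5, -0.5, 0, 0, 0], [5, -1.5, 0, 0, 0], [5, -2.5, 0, 0, 0]]}}

```text
t: 24.8
position: [0.5688, 0.2831, 0.1562]
orientation: [-0.53, 0.452, 0.552, 0.458]
wrist_force: [0.3, -0.9, 0.7]
width: 0.0501
```

Call:
{"fn": "jog_arm", "kwargs": {"deltas": [[5, -3, 0, 0, 0], [5, -3, 0, 0, 0], [5, -3, 0, 0, 0], [5, -3, 0, 0, 0], [5, -1.5, 0, -1, 0], [5, 0, 0, -3, 0], [5, 0, 0, -2, 0], [5, 0, 0, 0, 0]]}}

```text
t: 25.47
position: [0.5833, 0.2208, 0.306]
orientation: [-0.533, 0.447, 0.55, 0.462]
wrist_force: [0.0, -0.4, -0.6]
width: 0.0502
```

```bash
python3 - <<'E'
from h import *
from workcell import *
go(0.40,0.197,0.25,0.18);o=get_obs();print(o["joints"]);d=look("w14");P=cloud(d)
R=np.array([[np.cos(.18),np.sin(.18)],[-np.sin(.18),np.cos(.18)]])
D=np.concatenate([(P[...,:2]-[.4835,.212])@R.T,P[...,2:]],-1);x,y,z=D[...,0],D[...,1],D[...,2]
m=(x>.01)&(x<.175)&(y>-.04)&(y<.155)&(z>.106)&(z<.165)
q=D[m];print(q.min(0),q.max(0),np.percentile(q[:,2],[50,95,99]))
m=(abs(y)<.17)&(z>.153)&(z<.17)&(abs(x)<.03);print('panel x',np.percentile(x[m],[2,50,98]).round(4))
for n in("top","scene"):
    d=get_image(n);pickle.dump(d,open(n+"1.pkl","wb"));cv2.imwrite(f"pics/{n}1.png",d["frame"][:,:,::-1])
E
```

```text
t 25.47 pos [0.5833 0.2208 0.306 ] cur jawyaw -2.966 toolz [-0.175  0.984  0.032] tilt -1.000 w 0.0502 F [ 0.  -0.4 -0.6] j6 -1.40
turn about tool x: -0.005
delta now cm [ 5.62 18.47  0.68]
delta after turn cm [ 5.62 18.47  0.77]
[ 0.34630198  0.41836629  0.26950458  1.41594973  0.03099189 -1.39988528]
[ 0.01001862 -0.03996844  0.10603346] [0.14748825 0.13092645 0.16351726] [0.13328828 0.15437596 0.16149938]
panel x [-0.0033  0.005   0.0111]
```

View pics/w14.png

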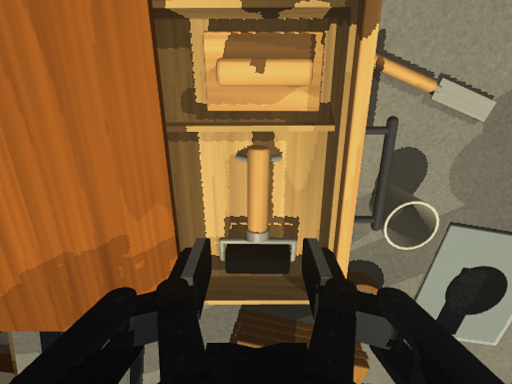

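View pics/scene1.png

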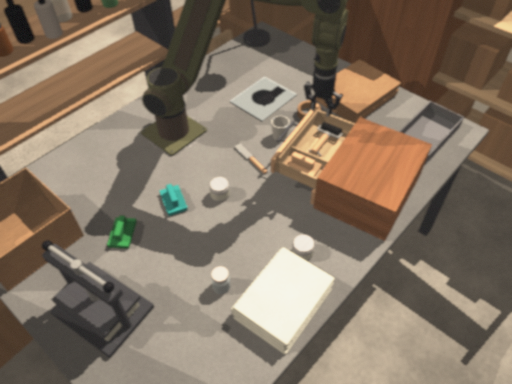

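Both items are in. The roller lies in the wide bay with its handle at (258,190) and head at (257,258), and the stamp is in the narrow bay. Now I'll turn the tool, close the fingers and move in front of the handle.

Call:
{"fn": "jog_arm", "kwargs": {"deltas": [[0, 0, 1.5, 0, 0], [0, 0, 3, 0, 0], [0, 0, 3.2, 0, 0], [0, 0, 3.2, 0, 0], [0, 0, 3, 0, 0], [0, 0, 2, 0, 0.1], [0, 0, 0.5, 0, 0.12], [0, 0, 0, 0, 0.12]]}}

```text
t: 26.28
position: [0.4098, 0.2004, 0.2984]
orientation: [-0.444, 0.537, 0.47, 0.542]
wrist_force: [0.5, -0.1, -0.0]
width: 0.0001
```

Call:
{"fn": "jog_arm", "kwargs": {"deltas": [[0, 0, 0, 0, 0.12], [0, 0, 0, 0, 0.12], [0, 0, 0, 0, 0.12], [0, 0, 0, 0, 0.12], [0, 0, 0, 0, 0.12], [0, 0, 0, 0, 0.12], [0, 0, 0, 0, 0.12], [0, 0, 0, 0, 0.12]]}}

```text
t: 26.95
position: [0.4026, 0.2075, 0.2957]
orientation: [-0.13, 0.699, 0.157, 0.685]
wrist_force: [-0.2, -0.1, -0.7]
width: 0.0002
```

```bash
python3 - <<'E'
from h import *
from workcell import *
go(0.39,0.195,0.13,np.deg2rad(100.3));o=get_obs();d=look("w15");P=cloud(d);print(toolT(get_obs())[:3,0])
R=np.array([[np.cos(.18),np.sin(.18)],[-np.sin(.18),np.cos(.18)]])
D=np.concatenate([(P[...,:2]-[.4835,.212])@R.T,P[...,2:]],-1);x,y,z=D[...,0],D[...,1],D[...,2]
m=(abs(y)<.17)&(z>.153)&(z<.17)&(abs(x)<.03);print('panel x',np.percentile(x[m],[2,50,98]).round(4))
m=(abs(y)<.08)&(z>.12)&(z<.15)&(x<-.02)&(x>-.06);q=D[m];print('bar',q.mean(0),np.percentile(q,[2,98],axis=0))
E
```

```text
t 26.95 pos [0.4026 0.2075 0.2957] cur jawyaw 1.980 toolz [ 0.917  0.399 -0.013] tilt -0.999 w 0.0002 F [-0.2 -0.1 -0.7] j6 0.04
turn about tool x: 0.230
delta now cm [16.55 -1.33 -1.45]
delta after turn cm [16.53 -1.69 -1.25]
[-0.02826873  0.03287755 -0.99905953]
panel x [-0.0041  0.0006  0.0104]
bar [-0.03845547  0.00080543  0.14069948] [[-0.04414269 -0.05856392  0.1363338 ]
 [-0.02213023  0.06259173  0.14320413]]
```

View pics/w15.png

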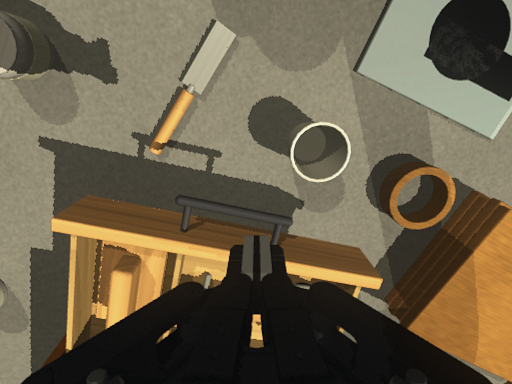

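Call:
{"fn": "jog_arm", "kwargs": {"deltas": [[0, 0, -0.5, -0.5, 0.11], [0, 1, -0.5, -0.4, 0.11], [0, 2, -0.4, -0.3, 0.01], [0, 2.5, -0.2, 0, 0], [0, 2.5, 0, 0, 0], [0, 2, 0, 0, 0], [0, 1, 0, 0, 0], [0, 0, 0, 0, 0]]}}

```text
t: 27.67
position: [0.3898, 0.1981, 0.1802]
orientation: [-0.056, 0.713, 0.083, 0.694]
wrist_force: [-0.3, 0.3, 0.3]
width: -0.0006
```

```bash
python3 - <<'E'
from h import *
from workcell import *
go(0.39,0.195,0.132,np.deg2rad(100.3));look("w16")
E
```

```text
t 27.67 pos [0.3898 0.1981 0.1802] cur jawyaw 1.766 toolz [ 0.981  0.195 -0.022] tilt -0.999 w -0.0006 F [-0.3  0.3  0.3] j6 0.24
turn about tool x: 0.016
delta now cm [ 4.8  -0.5   0.07]
delta after turn cm [ 4.8  -0.5   0.07]
```

View pics/w16.png

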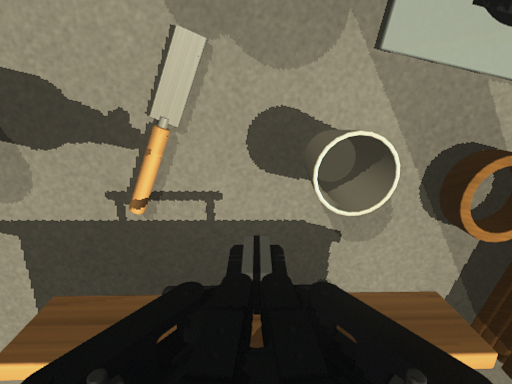

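Call:
{"fn": "jog_arm", "kwargs": {"deltas": [[0, 0.8, -0.2, 0, 0.01], [0, 1, -0.2, 0, 0], [0, 1, 0, 0, 0], [0, 1, 0, 0, 0], [0, 0.6, 0, 0, 0], [0, 0.2, 0, 0, 0], [0, 0, 0, 0, 0], [0, 0, 0, 0, 0]]}}

```text
t: 28.38
position: [0.3938, 0.1994, 0.1369]
orientation: [-0.053, 0.709, 0.083, 0.698]
wrist_force: [-0.3, -0.3, 0.2]
width: 0.0003
```

```bash
python3 - <<'E'
from h import *
from workcell import *
go(0.4246,0.2014,0.132,np.deg2rad(100.3))
E
```

```text
t 28.38 pos [0.3938 0.1994 0.1369] cur jawyaw 1.763 toolz [ 0.981  0.192 -0.012] tilt -0.999 w 0.0003 F [-0.3 -0.3  0.2] j6 0.24
turn about tool x: 0.013
delta now cm [ 0.44 -0.41  3.07]
delta after turn cm [ 0.44 -0.37  3.08]
```

Call:
{"fn": "jog_arm", "kwargs": {"deltas": [[0, 0.2, 0, 0.5, 0.01], [0, 0.2, 0, 0.6, 0], [0, 0.1, 0, 0.6, 0], [0, 0, 0, 0.6, 0], [0, 0, 0, 0.6, 0], [0, 0, 0, 0.6, 0], [0, 0, 0, 0.6, 0], [0, 0, 0, 0.6, 0]]}}

```text
t: 29.05
position: [0.4434, 0.2091, 0.1324]
orientation: [-0.049, 0.71, 0.079, 0.698]
wrist_force: [-1.7, -0.0, 1.4]
width: 0.0001
```

```bash
python3 - <<'E'
from h import *
from workcell import *
go(0.5996,0.2334,0.132,np.deg2rad(100.3))
E
```

```text
t 29.05 pos [0.4434 0.2091 0.1324] cur jawyaw 1.752 toolz [ 0.983  0.181 -0.014] tilt -0.999 w 0.0001 F [-1.7 -0.   1.4] j6 0.23
turn about tool x: 0.002
delta now cm [-0.19 -0.43 15.81]
delta after turn cm [-0.19 -0.4  15.81]
```

Call:
{"fn": "jog_arm", "kwargs": {"deltas": [[0, 0, 0, 0.7, 0], [0, 0, 0, 0.8, 0], [0, 0, 0, 0.8, 0], [0, 0, 0, 0.8, 0], [0, 0, 0, 0.8, 0], [0, 0, 0, 0.8, 0], [0, 0, 0, 0.8, 0], [0, 0, 0, 0.8, 0]]}}

```text
t: 29.72
position: [0.5106, 0.2211, 0.1309]
orientation: [-0.049, 0.711, 0.079, 0.697]
wrist_force: [-2.6, -1.0, 2.4]
width: -0.0
```

```bash
python3 - <<'E'
from h import *
from workcell import *
go(0.604,0.234,0.132,np.deg2rad(100.3))
E
```

```text
t 29.72 pos [0.5106 0.2211 0.1309] cur jawyaw 1.752 toolz [ 0.983  0.181 -0.017] tilt -0.999 w -0.0000 F [-2.6 -1.   2.4] j6 0.20
turn about tool x: 0.002
delta now cm [-0.28 -0.42  9.42]
delta after turn cm [-0.28 -0.4   9.42]
```

Call:
{"fn": "jog_arm", "kwargs": {"deltas": [[0, -0.1, 0, 0.8, 0], [0, -0.1, 0, 0.8, 0], [0, 0, 0, 0.8, 0], [0, 0, 0, 0.8, 0], [0, 0, 0, 0.8, 0], [0, 0, 0, 0.7, 0], [0, 0, 0, 0.6, 0], [0, 0, 0, 0.5, 0]]}}

```text
t: 30.38
position: [0.5749, 0.2327, 0.1312]
orientation: [-0.049, 0.711, 0.079, 0.697]
wrist_force: [-2.5, 0.2, 0.9]
width: 0.0001
```

```bash
python3 - <<'E'
from h import *
from workcell import *
go(0.604,0.234,0.132,np.deg2rad(100.3))
E
```

```text
t 30.38 pos [0.5749 0.2327 0.1312] cur jawyaw 1.752 toolz [ 0.983  0.181 -0.017] tilt -0.999 w 0.0001 F [-2.5  0.2  0.9] j6 0.18
turn about tool x: 0.002
delta now cm [-0.15 -0.39  2.88]
delta after turn cm [-0.15 -0.39  2.89]
```

Call:
{"fn": "jog_arm", "kwargs": {"deltas": [[0, 0, 0, 0.4, 0], [0, 0, 0, 0.4, 0], [0, 0, 0, 0.3, 0], [0, 0, 0, 0.3, 0], [0, 0, 0, 0.3, 0], [0, 0, 0, 0.3, 0], [0, 0, 0, 0.3, 0], [0, 0, 0, 0.3, 0]]}}

```text
t: 31.05
position: [0.5989, 0.237, 0.1309]
orientation: [-0.05, 0.714, 0.079, 0.694]
wrist_force: [-12.1, -2.2, 9.7]
width: -0.0001
```

```bash
python3 - <<'E'
from h import *
from workcell import *
go(0.604,0.234,0.132,np.deg2rad(100.3))
E
```

```text
t 31.05 pos [0.5989 0.237  0.1309] cur jawyaw 1.752 toolz [ 0.983  0.181 -0.025] tilt -0.999 w -0.0001 F [-12.1  -2.2   9.7] j6 0.17
turn about tool x: 0.002
delta now cm [-0.14 -0.38  0.44]
delta after turn cm [-0.14 -0.38  0.44]
```

Call:
{"fn": "jog_arm", "kwargs": {"deltas": [[0, 0, 0, 0.3, 0], [0, 0, 0, 0.3, 0], [0, 0, 0, 0.3, 0], [0, 0, 0, 0.2, 0], [0, 0, 0, 0, 0], [0, 0, 0, 0, 0], [0, 0, 0, 0, 0], [0, 0, 0, 0, 0]]}}

```text
t: 31.72
position: [0.5986, 0.237, 0.1311]
orientation: [-0.051, 0.722, 0.078, 0.685]
wrist_force: [-2.5, -0.4, 2.3]
width: -0.0004
```

```bash
python3 - <<'E'
from h import *
from workcell import *
go(0.604,0.234,0.132,np.deg2rad(100.3))
look("w17")
for n in("top","scene"):
    d=get_image(n);pickle.dump(d,open(n+"2.pkl","wb"));cv2.imwrite(f"pics/{n}2.png",d["frame"][:,:,::-1])
P=cloud(load("w17"))
R=np.array([[np.cos(.18),np.sin(.18)],[-np.sin(.18),np.cos(.18)]])
D=np.concatenate([(P[...,:2]-[.4835,.212])@R.T,P[...,2:]],-1);x,y,z=D[...,0],D[...,1],D[...,2]
m=(abs(y)<.17)&(z>.153)&(z<.168)&(x>.1);q=D[m];print(m.sum(),np.percentile(x[m],[1,50,99]) if m.any() else 0)
E
```

```text
t 31.72 pos [0.5986 0.237  0.1311] cur jawyaw 1.753 toolz [ 0.982  0.183 -0.048] tilt -0.998 w -0.0004 F [-2.5 -0.4  2.3] j6 0.17
turn about tool x: 0.002
delta now cm [-0.13 -0.38  0.47]
delta after turn cm [-0.13 -0.38  0.47]
2188 [0.10652655 0.12192141 0.17445804]
```

View pics/scene2.png

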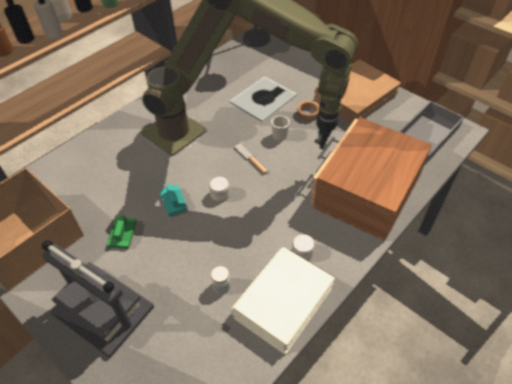

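View pics/top2.png

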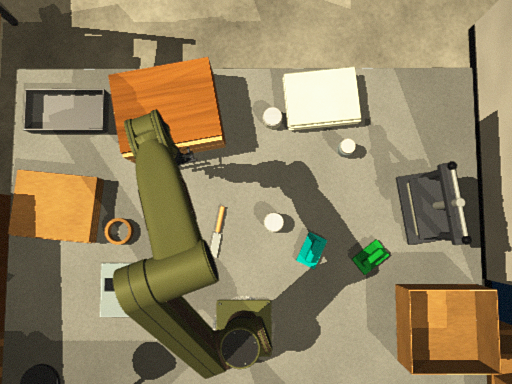

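The tool stalls against the stop. I'll back away and check.

Call:
{"fn": "jog_arm", "kwargs": {"deltas": [[0, 0, 0, -0.5, 0], [0, 0, 0, -1, 0], [0, 0, 0, -2, 0], [0, 0, 0, -2, 0], [0, -1, 0, -1, 0], [0, -3, 0, 0, 0], [0, -3, 0, 0, 0], [0, -3, 0, 0, 0]]}}

```text
t: 32.53
position: [0.5367, 0.2201, 0.2308]
orientation: [-0.052, 0.723, 0.077, 0.685]
wrist_force: [0.6, 0.7, -0.4]
width: -0.0004
```

Call:
{"fn": "jog_arm", "kwargs": {"deltas": [[0, -2, 0, -1, 0], [0, -1, 0, -2, 0], [0, 0, 0, -2, 0], [0, 0, 0, -2, 0], [0, 0, 0, -1, 0], [0, 0, 0, -1, 0], [0, 0, 0, 0, 0], [0, 0, 0, 0, 0]]}}

```text
t: 33.2
position: [0.4578, 0.2052, 0.2816]
orientation: [-0.048, 0.71, 0.08, 0.698]
wrist_force: [0.0, -0.2, -0.9]
width: -0.0004
```

```bash
python3 - <<'E'
from h import *
from workcell import *
go(0.604,0.234,0.132,np.deg2rad(100.3))
P=cloud(look("w18"))
R=np.array([[np.cos(.18),np.sin(.18)],[-np.sin(.18),np.cos(.18)]])
D=np.concatenate([(P[...,:2]-[.4835,.212])@R.T,P[...,2:]],-1);x,y,z=D[...,0],D[...,1],D[...,2]
k=(abs(y)<.16)
m=k&(z>.155)&(z<.166)&(x>.1)&(x<.25);print('panel',m.sum(),np.percentile(x[m],[1,50,99]) if m.any() else 0)
m=k&(z>.169)&(z<.182)&(x>.1);print('chest front',np.percentile(x[m],[.5,2,10]))
m=(abs(y)<.055)&(z>.125)&(z<.146)&(x>.08)&(x<.17);print('bar',m.sum(),np.percentile(x[m],[2,50,98]))
E
```

```text
t 33.20 pos [0.4578 0.2052 0.2816] cur jawyaw 1.753 toolz [ 0.983  0.182 -0.013] tilt -0.999 w -0.0004 F [ 0.  -0.2 -0.9] j6 0.21
turn about tool x: 0.002
delta now cm [14.75 -0.51 15.1 ]
delta after turn cm [14.75 -0.48 15.1 ]
panel 9 [0.16883838 0.16966426 0.17000099]Traceback (most recent call last):
  File "<stdin>", line 9, in <module>
    return _quantile_unchecked(
        a, q, axis, out, overwrite_input, method, keepdims, weights)
    return _ureduce(a,
                    func=_quantile_ureduce_func,
    ...<5 lines>...
                    overwrite_input=overwrite_input,
                    method=method)
    r = func(a, **kwargs)
    result = _quantile(arr,
                       quantiles=q,
    ...<2 lines>...
                       out=out,
                       weights=wgt)
    slices_having_nans = np.isnan(arr[-1, ...])
                                  ~~~^^^^^^^^^
IndexError: index -1 is out of bounds for axis 0 with size 0
```

View pics/w18.png

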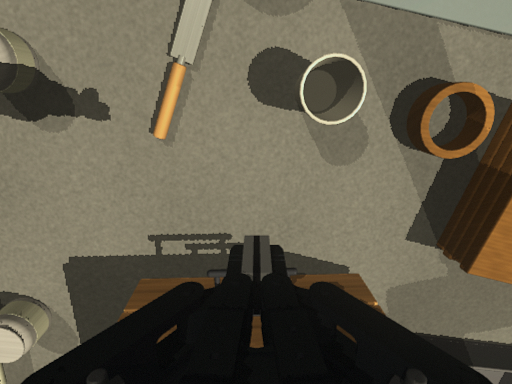

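Call:
{"fn": "jog_arm", "kwargs": {"deltas": [[0, -1, -1, -2, 0], [0, -1, -2, -2, 0], [0, -1, -2, -2, 0], [0, -1, -2, -2, 0], [0, -1, -2, -2, 0], [0, -1, -2, -1, 0], [0, 0, -1, -0.5, 0], [0, 0, 0, 0, 0]]}}

```text
t: 33.92
position: [0.3715, 0.0602, 0.336]
orientation: [-0.05, 0.711, 0.08, 0.697]
wrist_force: [0.3, 0.6, 0.3]
width: -0.0
```

```bash
python3 - <<'E'
from h import *
from workcell import *
go(0.604,0.234,0.132,np.deg2rad(100.3))
look("w19")
for n in("top","scene"):
    d=get_image(n);pickle.dump(d,open(n+"3.pkl","wb"))
a=load("top3")["frame"][50:270,90:420,::-1];cv2.imwrite("pics/top3.png",cv2.resize(a,None,fx=2.4,fy=2.4,interpolation=cv2.INTER_CUBIC))
R=np.array([[np.cos(.18),np.sin(.18)],[-np.sin(.18),np.cos(.18)]])
for n in("w19","top3","scene3"):
    P=cloud(load(n));D=np.concatenate([(P[...,:2]-[.4835,.212])@R.T,P[...,2:]],-1);x,y,z=D[...,0],D[...,1],D[...,2]
    k=(abs(y)<.16);pc=lambda m,q:(int(m.sum()),np.percentile(x[m],q).round(4) if m.any() else None)
    print(n,'panel',pc(k&(z>.155)&(z<.166)&(x>.1)&(x<.25),[1,50,99]),'chest',pc(k&(z>.169)&(z<.182)&(x>.1),[.5,2,10]),'bar',pc((abs(y)<.055)&(z>.128)&(z<.146)&(x>.08)&(x<.17),[2,50,98]))
E
```

```text
t 33.92 pos [0.3715 0.0602 0.336 ] cur jawyaw 1.755 toolz [ 0.983  0.184 -0.016] tilt -0.999 w -0.0000 F [0.3 0.6 0.3] j6 -0.06
turn about tool x: 0.005
delta now cm [20.54 11.9  26.36]
delta after turn cm [20.54 12.03 26.3 ]
w19 panel (0, None) chest (0, None) bar (9, array([0.1288, 0.1299, 0.1304]))
top3 panel (367, array([0.1667, 0.1751, 0.2224])) chest (6777, array([0.1828, 0.1871, 0.2097])) bar (141, array([0.1274, 0.137 , 0.1691]))
scene3 panel (178, array([0.1679, 0.1741, 0.2296])) chest (4941, array([0.1849, 0.1897, 0.2147])) bar (85, array([0.1272, 0.1364, 0.1581]))
```

View pics/w19.png

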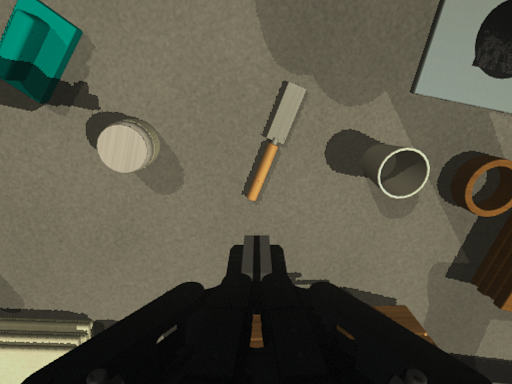

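View pics/top3.png

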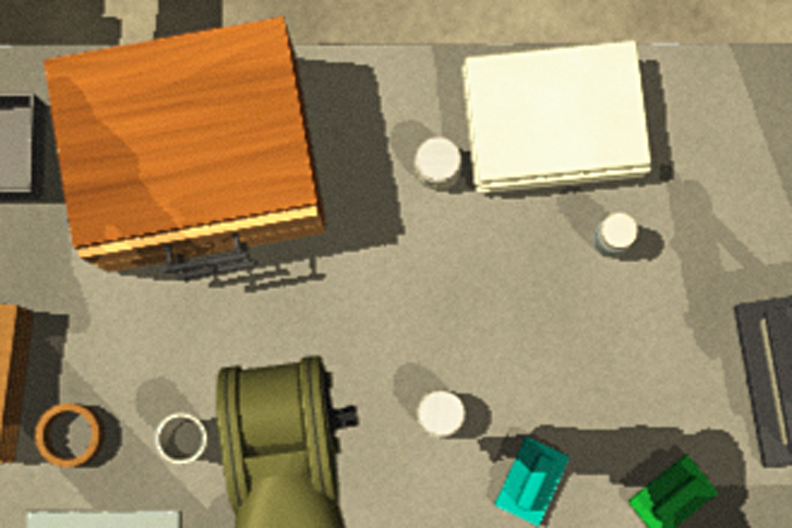

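```bash
python3 - <<'E'
from h import *
R=np.array([[np.cos(.18),np.sin(.18)],[-np.sin(.18),np.cos(.18)]])
for n in("top3","scene3"):
    P=cloud(load(n));D=np.concatenate([(P[...,:2]-[.4835,.212])@R.T,P[...,2:]],-1);x,y,z=D[...,0],D[...,1],D[...,2]
    for nm,lo,hi in(('upper',.105,.155),('lower',.02,.08)):
        m=(abs(y)<.16)&(abs(y)>.075)&(z>lo)&(z<hi)&(x>.14)&(x<.2);print(n,nm,m.sum(),np.percentile(x[m],[5,25,50,75]).round(4) if m.any() else '')
    for nm,zz in(('ubar',.141),('lbar',.062)):
        m=(abs(y)<.058)&(abs(z-zz)<.006)&(x>.1)&(x<.15);print(n,nm,m.sum(),np.percentile(x[m],[5,50]).round(4) if m.any() else '')
# bystanders moved?
a=cloud(load("top0"));b=cloud(load("top3"))
for nm,(u,v) in dict(tin=(275,222),jar=(347,147),tin2=(272,117),cup=(165,232),teal=(312,250),green=(371,257)).items():
    w=np.s_[v-14:v+15,u-14:u+15];r=[]
    for P in(a,b):
        k=(P[w][...,2]>.045)&(P[w][...,2]<.1);r.append(P[w][k].mean(0).round(4) if k.any() else None)
    print(nm,*r)
E
```

```text
top3 upper 145 [0.1671 0.1679 0.1683 0.1689]
top3 lower 146 [0.167  0.1676 0.1682 0.1687]
top3 ubar 103 [0.1274 0.1331]
top3 lbar 81 [0.1277 0.1324]
scene3 upper 4 [0.1706 0.1708 0.1719 0.1736]
scene3 lower 0 
scene3 ubar 70 [0.1292 0.1354]
scene3 lbar 30 [0.1285 0.1324]
tin [ 0.3917 -0.1153  0.0647] [ 0.3917 -0.1155  0.0647]
jar [ 0.6669 -0.3857  0.0794] [ 0.6671 -0.3856  0.0802]
tin2 [ 0.786  -0.1125  0.0648] [ 0.7859 -0.1126  0.0648]
cup [0.3545 0.2863 0.0714] [0.3545 0.2869 0.0715]
teal [ 0.2869 -0.2573  0.0608] [ 0.2867 -0.2571  0.0605]
green [ 0.2617 -0.4766  0.0598] [ 0.2615 -0.4763  0.0604]
```

The upper panel is flush with the shut lower drawer (168.3 vs 168.2 mm), and the other items haven't moved.

```bash
python3 -c "
from workcell import *
print(finish_job())"
```

```text
the job is handed in; nothing more can be done
None
```

I put the stamp in the narrow bay and the ink roller in the wide bay, pushed the drawer shut by its handle, and handed the job in at about 34 s.

**Stamp:** it lies flat and lengthwise. Its block top measured 119.8 mm, which is the bay floor plus 22 mm.

**Roller:** it lies across the bay, the same way up as on the bench. I set it down until the wrist force showed contact and then checked it in the camera pictures. I did not measure its height in the bay.

**Drawer:** its panel is flush with the shut lower drawer, at 168.3 mm against 168.2 mm. The tool stalled at the stop with about 12 N, and the fingers are clear of everything.

**Other things on the bench:** the tins, the jar, the cup and the two look-alike stamps all measure within 1 mm of where they started. I checked the palette knife by eye only; it looks undisturbed.

**Checks that disagreed:**
- The first top-view position for the stamp was about 1 cm off, so I used the wrist view instead.
- After I placed the roller, one depth reading put the open drawer's panel about 4 mm further in. The next reading did not show this.
- The tool leaned by up to about 3° during the moves. It did no visible harm.

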